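# Trace a curved rib's edge with a ball stylus

## Task

Record how the S-shaped edge of the clamped steel rib really runs: take the orange stylus from its green stand, bring its white ball against the edge at the red mark, run it along the bulge and the hollow to the yellow mark, and only there take it away. All the way keep the ball lightly pressed on the edge (a few newtons, never more than 10), touching the rib with nothing but the stylus. Then stand the stylus upright in its stand again, let go, and leave the tube offcut, grinding disc and tape measure where they are.

Things in the scene. Friction and masses are not known exactly. Their poses are not given: they have to be found in the camera images.
- cradle: Blue cradle with the flat steel rib, sides 20 to 36 mm high. Origin on the table under the drawn S edge's middle; the edge looks to its +x, y -109 to +98 mm: bulge y < 0, hollow y > 0, meeting smoothly at (0, 0), normal there 40 deg from +x to +y. 60 mm wide behind; straps up to 48 mm. The real rib sits rigidly up to 8 mm along x and 0.06 rad about the origin off this, unmeasured: go by feel.
- bulge_centre (a point): drawn centre of the bulge's arc of 90 mm radius, inside the rib, 28 mm high; in the cradle's frame (-68.9, -57.9) mm. From the red mark on, the outward normal turns from -21.5 deg (from the cradle's +x, positive to +y) to +40 deg.
- hollow_centre (a point): drawn centre of the hollow's arc of 90 mm radius, in the open in front of the edge, 28 mm high; in the cradle's frame (+68.9, +57.9) mm. Towards the yellow mark the outward normal turns back from +40 deg to -12.5 deg.
- red_mark (a point): where the trace starts: red line across the rib's top and down the edge. This point is its drawn place on the edge, 28 mm high, in the cradle's frame (14.8, -90.8) mm; the real mark sits off with the rib
- yellow_mark (a point): where the trace ends: yellow line across the rib's top and down the edge. This point is its drawn place on the edge, 28 mm high, in the cradle's frame (-18.9, 77.3) mm; the real mark sits off with the rib
- stylus: Upright stylus, about 120 g. Origin at the underside of its aluminium flange (36 mm across, 6 mm thick). Above it an orange square grip, 22 x 22 mm, 6 to 50 mm above the origin, faces along its x and y (black cap to 53 mm). Below, a 7 mm pin with a white ball, 12 mm across. Grip the orange part firmly (40 N or more) or it turns in the fingers.
- stylus_ball (a point): centre of the white ball (radius 6 mm), 32 mm below the flange's underside, on the stylus's axis. While tracing, keep it at about 28 mm height (22 to 34 mm). Held firmly, it costs roughly 5 N per millimetre pressed on the rigid edge.
- stand: Green fixed block, 70 x 70 mm, 50 mm high, origin at the centre of its underside. A round through hole of 27 mm in its middle takes the pin and ball; the flange rests on its top.
- stand_mouth (a point): centre of the hole's mouth in the stand's top face, 50 mm high
- tube: square steel tube offcut, 60 mm long, 40 x 40 mm, loose bystander; origin at the centre of its underside
- disc: grey grinding disc, 114 mm across, 14 mm thick, lying flat, loose bystander; origin at the centre of its underside
- tape: red tape measure, 66 x 36 x 60 mm, loose bystander; origin at the centre of its underside
There are look-alikes about, which are no part of the job. Of the things that look like the stylus, the smallest one is meant. Of the things that look like the stand, the smaller one is meant.

How it is judged:
On the way, in this order (a step that is already met when the one before it is completed fails the run):
1. the ball is pressed on the edge at the red mark (y of stylus_ball in the frame of cradle between -0.106 and -0.086 m and height (world z) of stylus_ball between 0.021 and 0.035 m and contact force between stylus and cradle above 0.5 N), for 0.08 s.
2. the ball is pressed on the edge at 11 % of the way from red to yellow (y of stylus_ball in the frame of cradle between -0.0812 and -0.0672 m and height (world z) of stylus_ball between 0.021 and 0.035 m and contact force between stylus and cradle above 0.5 N), for 0.08 s.
3. the ball is pressed on the edge at 22 % of the way from red to yellow (y of stylus_ball in the frame of cradle between -0.0624 and -0.0484 m and height (world z) of stylus_ball between 0.021 and 0.035 m and contact force between stylus and cradle above 0.5 N), for 0.08 s.
4. the ball is pressed on the edge at 33 % of the way from red to yellow (y of stylus_ball in the frame of cradle between -0.0437 and -0.0297 m and height (world z) of stylus_ball between 0.021 and 0.035 m and contact force between stylus and cradle above 0.5 N), for 0.08 s.
5. the ball is pressed on the edge at 44 % of the way from red to yellow (y of stylus_ball in the frame of cradle between -0.0249 and -0.0109 m and height (world z) of stylus_ball between 0.021 and 0.035 m and contact force between stylus and cradle above 0.5 N), for 0.08 s.
6. the ball is pressed on the edge at 56 % of the way from red to yellow (y of stylus_ball in the frame of cradle between -0.0061 and 0.0079 m and height (world z) of stylus_ball between 0.021 and 0.035 m and contact force between stylus and cradle above 0.5 N), for 0.08 s.
7. the ball is pressed on the edge at 67 % of the way from red to yellow (y of stylus_ball in the frame of cradle between 0.0127 and 0.0267 m and height (world z) of stylus_ball between 0.021 and 0.035 m and contact force between stylus and cradle above 0.5 N), for 0.08 s.
8. the ball is pressed on the edge at 78 % of the way from red to yellow (y of stylus_ball in the frame of cradle between 0.0314 and 0.0454 m and height (world z) of stylus_ball between 0.021 and 0.035 m and contact force between stylus and cradle above 0.5 N), for 0.08 s.
9. the ball is pressed on the edge at 89 % of the way from red to yellow (y of stylus_ball in the frame of cradle between 0.0502 and 0.0642 m and height (world z) of stylus_ball between 0.021 and 0.035 m and contact force between stylus and cradle above 0.5 N), for 0.08 s.
10. the ball is pressed on the edge at the yellow mark (y of stylus_ball in the frame of cradle between 0.069 and 0.089 m and height (world z) of stylus_ball between 0.021 and 0.035 m and contact force between stylus and cradle above 0.5 N), for 0.08 s.
At the end, for the whole second after the job is handed in: The stylus stands upright in its stand (flange on the stand's top within 4 mm, axis within 10 mm of the hole's, tilt under 0.08 rad), at rest and released; tube, disc and tape measure within 20 mm of where they were (horizontal distance between stylus and stand below 0.01 m and height (world z) of stylus between 0.046 and 0.054 m and angle between stylus's own z axis and vertical below 0.08 rad and linear speed of stylus below 0.01 m/s and contact force between stylus and cradle below 0.1 N and distance of each of tube, disc, tape from where it was at the start of the episode below 0.02 m); the robot touches nothing.
It fails at once if the stylus presses the rib with more than 10 N (contact force between stylus and cradle above 10 N).
It fails at once if between the marks (bulge), the ball is low and near the edge but clear of it (more than 17 mm in front of the drawn edge), or above or below it (height (world z) of stylus_ball below 0.055 m and y of stylus_ball in the frame of cradle between -0.076 and 0.004 m and horizontal distance between stylus_ball and bulge_centre between 0.083 and 0.136 m and (horizontal distance between stylus_ball and bulge_centre above 0.113 m or (height (world z) of stylus_ball below 0.02 m or height (world z) of stylus_ball above 0.036 m))).
It fails at once if between the marks (hollow), the same (height (world z) of stylus_ball below 0.055 m and y of stylus_ball in the frame of cradle between 0.004 and 0.058 m and horizontal distance between stylus_ball and hollow_centre between 0.044 and 0.097 m and (horizontal distance between stylus_ball and hollow_centre below 0.067 m or (height (world z) of stylus_ball below 0.02 m or height (world z) of stylus_ball above 0.036 m))).
It fails at once if the gripper or the arm touches the rib (contact force between any of the fingers, the arm and cradle above 0.5 N).
It fails at once if tube, disc or tape measure is shifted by more than 20 mm (distance of any of tube, disc, tape from where it was at the start of the episode above 0.02 m).
It also fails if it takes over 64 s, if anything falls off the work surface, if the arm or the gripper's body presses on something with over 40 N, if the wrist force passes 120 N, or if a joint passes its speed limit or range.

## Robot

A 7-joint arm with a two-finger parallel gripper is mounted at the origin on the work surface. World frame = base frame: x ahead of the robot, y to its left, z up, the work surface at z = 0. Lengths are in m, angles in rad, forces in N, time in s.
With the tool pointing down it reaches from about 0.425 to 0.95 m from the base axis. Payload 4.7 kg.
Tool frame: the origin (TCP) lies on the centre line of the jaws, within the pads' length; the fingertips stand 8 mm ahead of it and the grasp point (between the pads) lies 11 mm behind it; z points along the fingers, y is the direction in which the jaws open and shut (so a half turn about z gives the same grasp; the last joint's range is limited). The gripper opens to 85 mm and grips with 20 to 120 N. Pads are 22 mm wide; open, the fingers measure 114 mm over their backs; the gripper's body (76 mm by 85 mm) begins 54 mm behind the grasp point. The pads swing forward as they close: fully open they stand 13 mm farther back than shut.
Start: joints at [1.132, 0.469, -0.049, 1.532, 0.024, 1.141, -0.082], TCP at [0.269, -0.619, 0.239] pointing down, gripper open.
Joint ranges: [-2.59, 2.59], [-0.33, 1.99], [-1.39, 1.29], [0.1, 2.45], [-1.04, 4.18], [0.21, 1.99], [-2.66, 2.66]. Speed limits (rad/s): [2.57, 2.57, 3.14, 3.14, 3.14, 3.14, 3.14].

## Interface

Orientations are given as a rotation vector (axis times angle).
In Python, from plant import bot gives the robot as it stands.
- The arm moves only by the tool play_rows, never from a script. Its argument "steps" is a list of rows, each a list of 4 numbers: the shift along the tool's x, y, z in m, then the turn about the tool's z in rad. In form: [[x, y, z, twist], ...]. A call has 1 to 12 rows; each row is the pose to reach, as a shift and turn from the pose commanded when the call began, along the tool's axes at that moment; what a row does not reach only later rows make up. A row lasts 1/12 s, in which the tool goes at most 41.7 mm and 7.16 degrees, less where a joint would pass 70% of its speed; a pose out of reach is approached as far as the arm can. A call with a gripper value outside its range is refused whole. "claw" is the finger opening in m, from 0 to 0.0854, set as the call begins (left out, the last holds). The fingers move at their own pace and stop on an object; "newtons" is the grip in N (left out, the last holds). Time passes only in rows, so rows that repeat a pose let the fingers close. It gives the time, the measured TCP pose, the force and the opening at its end, in the units of the state.
- bot.state(): the state, without advancing time (a new reading comes with each control period).
- bot.snapshot(name): name is "side" or "top"; returns a dict with "img" (420x560x3 uint8, red, green, blue), "z_map" (420x560 float32, m along the optical axis (not along the pixel's ray), 0 where there is no reading), "camera_matrix" (3x3 intrinsics, pixels), "world_from_camera" (4x4, takes a point from camera to world coordinates). Camera axes: x right, y down, z forward; pixel columns grow to the right and rows downward; lengths in m; the calibration is good to about 2 mm. A picture is of the moment at which its call begins.
- bot.hand_in(): hands the job in, once; it reports no verdict.
Trained networks look in a picture, given as the dict that the camera call returned (one of the last four; its "shot" number tells which), for a name from the list of things; names that differ only in an ending like _2 or _b are one class to them, and where a whole thing is asked for, a point or a joint stands for the part that bears it (a point fixed in the world has none). Each returns a list of dicts, best first, with "confidence" (0 to 1); they miss things now and then, are a little off and sometimes report something else, mostly with a low value. They report only what shows in the picture. A call takes as long as a camera call. They do not tell look-alikes from the thing itself.
- bot.regions_of(name, picture): "pixels" (420x560 bool, what is visible of it) and "at" ([column, row] in pixels, amid what is visible of it).
- bot.tip_of(name, picture): "at" ([column, row] in pixels: a listed point, or the origin of a listed thing).
The state is a dict: "time_s": time; "joint_positions": joint angles; "joint_vel": joint speeds; "joint_efforts": joint torques, N m; "tcp_pos": TCP position; "ee_rot": TCP orientation; "force": force on the tool from outside, world axes, zero at the start; "wrist_torque": the same for the moment, N m; "grip_width": finger opening in m.
Only numpy, scipy, OpenCV 4.12 (cv2) and the standard library are available. Lean on these libraries where they do the work, as an engineer would, in place of code of your own. Each camera call takes 0.05 s, during which the arm holds its last target.

## Working session

There is one attempt and no reset: what is moved stays moved. The work goes in short steps, Python scripts to look and compute and a tool call to move; the robot and the scene stay as the last step left them, time stands still between calls to the robot, and variables do not carry over. Pictures are saved under pics/ and viewed, and the job is handed in when it is done.

Besides the shell and the picture viewer there is one more tool, called after "Call:" as name(argument=value, ...), one argument or row to a line, values as JSON. play_rows: Moves the arm, as the interface text tells. Its arguments: {"type":"object","properties":{"steps":{"type":"array"},"claw":{"type":"number"},"newtons":{"type":"number"}},"required":["steps"]}

```bash
mkdir -p pics; ls; cat > h.py <<'E'
import numpy as np, cv2, pickle
from plant import bot
def snap(n,save):
    p=bot.snapshot(n); pickle.dump({k:p[k] for k in p},open(f'/tmp/{save}.pkl','wb'))
    cv2.imwrite(f'pics/{save}.png',cv2.resize(p['img'][:,:,::-1],(800,600),interpolation=cv2.INTER_CUBIC)); return p
def cloud(p):
    K=p['camera_matrix'];T=p['world_from_camera'];z=p['z_map']
    v,u=np.mgrid[:z.shape[0],:z.shape[1]]
    X=np.stack([(u-K[0,2])/K[0,0]*z,(v-K[1,2])/K[1,1]*z,z],-1)
    W=X@T[:3,:3].T+T[:3,3]; W[z==0]=np.nan; return W
def ray(p,uv,h):
    K=p['camera_matrix'];T=p['world_from_camera']
    d=T[:3,:3]@np.array([(uv[0]-K[0,2])/K[0,0],(uv[1]-K[1,2])/K[1,1],1.])
    o=T[:3,3]; return o+d*(h-o[2])/d[2]
E
python3 - <<'E'
from h import *
s=bot.state();print(s)
for n in('top','side'):
    p=snap(n,n+'0')
    print(n,p['world_from_camera'].round(3).tolist(),p['camera_matrix'].tolist())
    W=cloud(p)
    for t in('cradle','stylus','stand','tube','disc','tape'):
        for r in bot.regions_of(t,p)[:3]:
            m=r['pixels']; q=W[m]; print(t,round(r['confidence'],2),r['at'],np.nanmedian(q,0).round(3),np.nanmax(q[:,2]).round(3),m.sum())
    for t in('cradle','bulge_centre','hollow_centre','red_mark','yellow_mark','stylus','stylus_ball','stand','stand_mouth'):
        for r in bot.tip_of(t,p)[:3]:
            h={'cradle':0,'stylus':.05,'stylus_ball':.018,'stand':0,'stand_mouth':.05}.get(t,.028)
            print('tip',t,round(r['confidence'],2),r['at'],ray(p,r['at'],h).round(4))
E
```

```text
pics
{'time_s': 0.0, 'joint_positions': array([ 1.132114  ,  0.46945902, -0.04861704,  1.53369984,  0.02409644,
        1.14096502, -0.08232998]), 'joint_vel': array([-8.44199306e-05,  5.93215965e-04,  5.34901186e-04, -7.70964317e-04,
       -5.42829540e-04,  8.27944496e-05,  3.53349002e-04]), 'joint_efforts': array([-2.25789126e-04, -5.10309935e+01, -4.65850323e-02, -2.37712812e+01,
        1.07394339e-02,  7.53996021e-03,  4.18870945e-05]), 'tcp_pos': array([ 0.26872612, -0.61858828,  0.2382471 ]), 'ee_rot': array([-3.07402092e+00, -6.38836001e-01,  7.08984015e-04]), 'force': array([-0.3607268 , -0.28730281,  0.27354079]), 'wrist_torque': array([-0.0197147 , -0.04819724, -0.02458797]), 'grip_width': 0.08545357752867293}
top [[-0.003, -0.995, 0.097, 0.47], [-1.0, -0.0, -0.029, -0.024], [0.029, -0.097, -0.995, 0.917], [0.0, 0.0, 0.0, 1.0]] [[401.44501547962557, 0.0, 270.36847192545713], [0.0, 401.44501547962557, 204.82489171711592], [0.0, 0.0, 1.0]]
cradle 0.76 [268.2, 226.0] [ 0.509 -0.045  0.038] 0.053 4405
stylus 0.95 [382.9, 296.0] [ 0.36  -0.279  0.114] 0.131 533
stylus 0.83 [42
[... 2637 characters left out ...]
0.74 [303.4, 219.9] [ 0.5024 -0.0997  0.028 ]
tip yellow_mark 0.66 [323.1, 186.8] [ 0.4569 -0.278   0.028 ]
tip stylus 0.92 [358.1, 178.0] [ 0.3528 -0.3057  0.05  ]
tip stylus 0.68 [324.1, 178.9] [ 0.4555 -0.2882  0.05  ]
tip stylus 0.65 [345.9, 166.1] [ 0.3897 -0.3772  0.05  ]
tip stylus_ball 0.76 [356.8, 191.3] [ 0.3542 -0.2802  0.018 ]
tip stylus_ball 0.73 [319.7, 184.6] [ 0.4683 -0.3064  0.018 ]
tip stylus_ball 0.51 [347.1, 181.6] [ 0.3833 -0.3348  0.018 ]
tip stand 0.65 [291.7, 174.1] [ 0.5654 -0.3932  0.    ]
tip stand 0.59 [321.2, 194.6] [ 0.4613 -0.2771  0.    ]
tip stand_mouth 0.87 [285.6, 153.5] [ 0.5918 -0.4427  0.05  ]
tip stand_mouth 0.69 [319.6, 179.8] [ 0.4688 -0.2813  0.05  ]
```

View pics/top0.png

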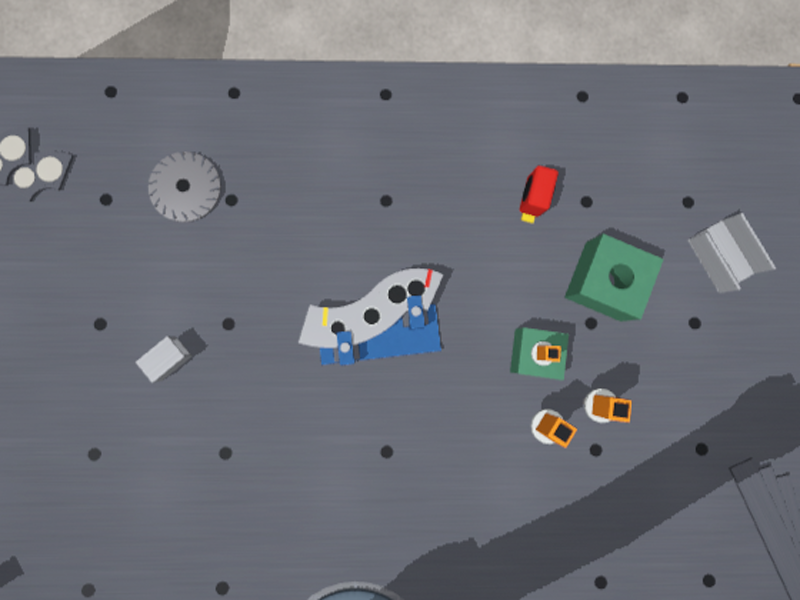

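View pics/side0.png

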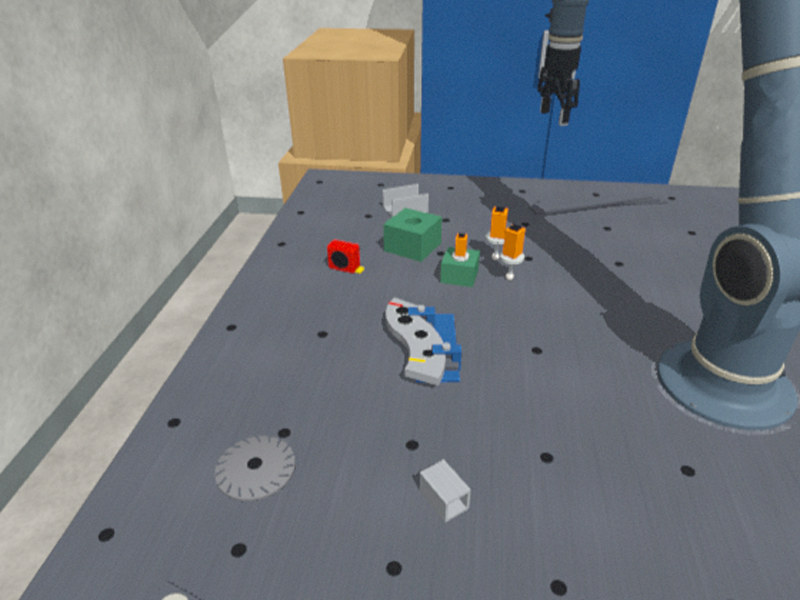

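```bash
python3 - <<'E'
from h import *
for n,(u0,u1,v0,v1) in {'top':(190,330,170,275),'side':(240,340,195,280)}.items():
    p=pickle.load(open(f'/tmp/{n}0.pkl','rb')); W=cloud(p)
    c=p['img'][v0:v1,u0:u1,::-1]; cv2.imwrite(f'pics/{n}_cr.png',cv2.resize(c,None,fx=5.5,fy=5.5,interpolation=cv2.INTER_CUBIC))
    # table plane
    z=W[:,:,2]; m=(np.abs(z)<.02)&(W[:,:,0]>.3)&(W[:,:,0]<.75)&(np.abs(W[:,:,1])<.4)
    A=np.c_[W[m][:,:2],np.ones(m.sum())]; co=np.linalg.lstsq(A,z[m],rcond=None)[0]
    r=z[m]-A@co; k=abs(r)<.003; co=np.linalg.lstsq(A[k],z[m][k],rcond=None)[0]
    print(n,'table',co, 'at stand',co@[.46,-.28,1],'at cradle',co@[.55,-.03,1])
    hsv=cv2.cvtColor(p['img'],cv2.COLOR_RGB2HSV); zc=z-(W[:,:,0]*co[0]+W[:,:,1]*co[1]+co[2])
    g=(hsv[:,:,0]>60)&(hsv[:,:,0]<90)&(hsv[:,:,1]>80)
    near=(np.hypot(W[:,:,0]-.463,W[:,:,1]+.28)<.06)
    m=g&near&(zc>.045)&(zc<.056)
    q=W[m][:,:2].astype(np.float32); print('stand top',m.sum(),zc[m].mean(),cv2.minAreaRect(q*1000))
    m=(hsv[:,:,1]<60)&near&(zc>.048)&(zc<.065)&(hsv[:,:,2]>120); print('flange',m.sum(),W[m].mean(0),cv2.minEnclosingCircle(W[m][:,:2].astype(np.float32)*1000))
    m=near&(zc>.095)&(zc<.12); print('cap',m.sum(),zc[m].mean(),W[m].mean(0),cv2.minAreaRect(W[m][:,:2].astype(np.float32)*1000))
    m=(hsv[:,:,0]<25)&(hsv[:,:,1]>120)&near; print('orange',m.sum(),cv2.minAreaRect(W[m][:,:2].astype(np.float32)*1000))
    # blue
    b=(hsv[:,:,0]>100)&(hsv[:,:,0]<125)&(hsv[:,:,1]>130)&(np.hypot(W[:,:,0]-.53,W[:,:,1]+.03)<.16)&(zc>.005)
    print('blue',b.sum(),cv2.minAreaRect(W[b][:,:2].astype(np.float32)*1000),np.percentile(zc[b],[5,20,50,80,95]).round(4))
E
```

```text
top table [0.00089421 0.00064262 0.00177504] at stand 0.0020064402625177497 at cradle 0.002247574693691105
stand top 751 0.04997295868077361 ((463.07940673828125, -285.9234619140625), (71.48424530029297, 69.68657684326172), 81.70013427734375)
flange 104 [ 0.46206769 -0.2786175   0.05692125] ((462.51641845703125, -284.9896240234375), 18.825870513916016)
cap 123 0.10104923702661989 [ 0.46388335 -0.28370545  0.10305677] ((463.8888244628906, -284.9827880859375), (23.145723342895508, 21.94218635559082), 86.47109985351562)
orange 140 ((463.3059997558594, -284.69244384765625), (23.686548233032227, 20.363933563232422), 89.43624877929688)
blue 1479 ((498.8172302246094, -36.91149139404297), (88.06562042236328, 189.9197235107422), 7.992208957672119) [0.0058 0.007  0.0086 0.0403 0.0429]
side table [ 0.0001227   0.00045447 -0.00070216] at stand -0.0007729697476556921 at cradle -0.0006483088623613648
stand top 207 0.04946462015311709 ((461.41998291015625, -282.4354248046875), (74.82845306396484, 70.14981079101562), 80.79194641113281)
flange 44 [ 0.46069293 -0.27629974  0.05351915] ((459.17950439453125, -287.4762878417969), 24.853546142578125)
cap 39 0.09991120941957529 [ 0.46207187 -0.27874177  0.09913907] ((461.82012939453125, -281.9626770019531), (21.43195915222168, 20.929542541503906), 86.02668762207031)
orange 113 ((462.5318603515625, -296.3104553222656), (23.171730041503906, 55.06485366821289), 4.057696342468262)
blue 563 ((498.5035400390625, -34.393028259277344), (89.59295654296875, 192.81890869140625), 7.930908679962158) [0.0062 0.0075 0.0095 0.041  0.0429]
```

```bash
true
```

```text
(no output)
```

View pics/top_cr.png

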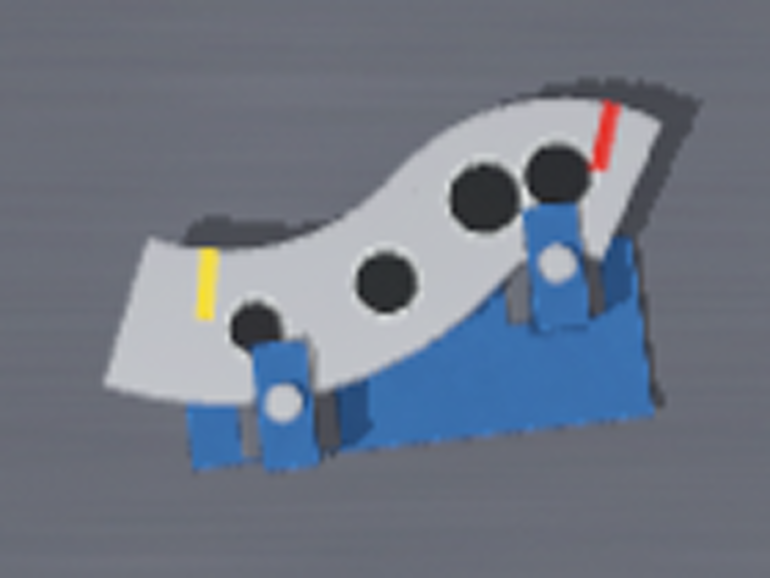

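View pics/side_cr.png

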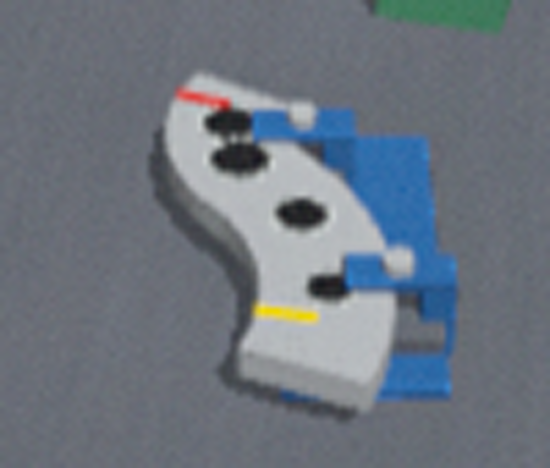

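```bash
cat > rib.py <<'E'
from h import *
from scipy.optimize import least_squares
d=np.deg2rad
def curve():
    a=np.linspace(d(-34.6),d(40),80); B=np.c_[-.0689+.09*np.cos(a),-.0579+.09*np.sin(a)]
    b=np.linspace(d(40),d(-26.5),80); H=np.c_[.0689-.09*np.cos(b),.0579-.09*np.sin(b)]
    return np.r_[B,H], np.r_[np.c_[np.cos(a),np.sin(a)],np.c_[np.cos(b),np.sin(b)]]
def R(t): return np.array([[np.cos(t),-np.sin(t)],[np.sin(t),np.cos(t)]])
def proj(p,P):
    T=np.linalg.inv(p['world_from_camera']);X=P@T[:3,:3].T+T[:3,3];K=p['camera_matrix']
    return np.c_[X[:,0]/X[:,2]*K[0,0]+K[0,2],X[:,1]/X[:,2]*K[1,1]+K[1,2]]
def fit(p,h,x0=(.56,-.03,.14)):
    C,N=curve(); g=cv2.GaussianBlur(p['img'].min(axis=2),(0,0),.6).astype(np.float32)
    x=np.array(x0,float)
    s=np.arange(-.012,.0121,.0003)
    for it in range(8):
        M=R(x[2]); P=C@M.T+x[:2]; n=N@M.T; off=np.full(len(P),np.nan)
        for i in range(len(P)):
            L=np.c_[P[i]+s[:,None]*n[i],np.full(len(s),h)]
            uv=proj(p,L).astype(np.float32)
            v=cv2.remap(g,uv[:,:1],uv[:,1:],cv2.INTER_CUBIC)[:,0]
            gr=np.gradient(v); k=gr.argmin()
            if gr[k]<-1.0 and 2<k<len(s)-3: off[i]=s[k]
        ok=~np.isnan(off); Q=P[ok]+off[ok,None]*n[ok]
        def res(y):
            M2=R(y[2]); c=C[ok]@M2.T+y[:2]; return ((c-Q)*(N[ok]@M2.T)).sum(1)
        o=least_squares(res,x,loss='soft_l1',f_scale=.0006); x=o.x
    return x,ok.sum(),np.sqrt(np.median(res(x)**2)),off
if __name__=='__main__':
    for n,dz in(('top',.0022),('side',-.00065)):
        p=pickle.load(open(f'/tmp/{n}0.pkl','rb'))
        for x0 in((.56,-.03,.14),(.568,-.025,.18)):
            x,k,r,off=fit(p,.036+dz,x0); print(n,x.round(4),k,r)
        im=cv2.resize(p['img'][:,:,::-1],None,fx=4,fy=4,interpolation=cv2.INTER_CUBIC)
        P=curve()[0]@R(x[2]).T+x[:2]
        for u,v in proj(p,np.c_[P,np.full(len(P),.036+dz)]): cv2.circle(im,(int(u*4+2),int(v*4+2)),1,(0,0,255),-1)
        c=im[680:1100,760:1320] if n=='top' else im[780:1120,960:1360]; cv2.imwrite(f'pics/{n}_fit.png',c)
        # marks
        hsv=cv2.cvtColor(p['img'],cv2.COLOR_RGB2HSV);W=cloud(p);nr=np.hypot(W[:,:,0]-.56,W[:,:,1]+.03)<.14
        for nm,m in(('red',((hsv[:,:,0]<6)|(hsv[:,:,0]>174))&(hsv[:,:,1]>150)&nr),('yel',(hsv[:,:,0]>22)&(hsv[:,:,0]<32)&(hsv[:,:,1]>150)&nr)):
            q=(W[m][:,:2]-x[:2])@R(x[2]); print(nm,m.sum(),q.mean(0).round(4),q.min(0).round(4),q.max(0).round(4))
        # blue back edge in world: low base z
        b=(hsv[:,:,0]>100)&(hsv[:,:,0]<125)&(hsv[:,:,1]>130)&nr
        z=W[:,:,2]-dz; b1=b&(z>.004)&(z<.012)
        q=(W[b1][:,:2])@R(.14); 
        # back edge: min x per y bin
        e=[];
        for y in np.arange(q[:,1].min()+.004,q[:,1].max()-.004,.003):
            w=q[abs(q[:,1]-y)<.003]
            if len(w)>3:e.append((y,w[:,0].min(),w[:,0].max()))
        e=np.array(e); print('backedge yaw',.14-np.polyfit(e[:,0],e[:,1],1)[0], 'y range in .14 frame',q[:,1].min(),q[:,1].max(),e[:,1].mean()); print((e[::4]*1000).round(1).tolist())
E
python3 rib.py
```

```text
top [ 0.5638 -0.0295  0.1494] 155 0.00035592712755736134
top [ 0.5638 -0.0295  0.1489] 155 0.0003352569545194715
red 30 [ 0.0025 -0.0856] [-0.0098 -0.0913] [ 0.0163 -0.0782]
yel 29 [-0.0324  0.0801] [-0.045   0.0765] [-0.0188  0.0844]
backedge yaw 0.11154372065809046 y range in .14 frame -0.20113110135296058 -0.011184523737393287 0.4472112581653797
[[-197.1, 444.7, 517.7], [-185.1, 445.7, 491.2], [-173.1, 445.4, 482.3], [-161.1, 447.1, 483.9], [-149.1, 446.4, 487.7], [-137.1, 446.1, 498.3], [-125.1, 447.7, 491.0], [-113.1, 447.1, 483.7], [-101.1, 447.2, 480.4], [-89.1, 448.4, 475.7], [-77.1, 447.8, 472.8], [-29.1, 450.5, 471.0], [-17.1, 449.9, 472.9]]
side [ 0.5635 -0.0302  0.1446] 154 0.000603018225634018
side [ 0.5635 -0.0303  0.1445] 152 0.0005734461288979864
red 9 [ 0.     -0.0837] [-0.01   -0.0891] [ 0.0119 -0.0775]
yel 15 [-0.0325  0.0781] [-0.0459  0.0342] [-0.0206  0.0854]
backedge yaw 0.12102561589258806 y range in .14 frame -0.1999697725473855 -0.0073191631450695484 0.4470157634382104
[[-196.0, 446.3, 477.0], [-184.0, 444.6, 475.2], [-172.0, 445.3, 481.2], [-160.0, 446.6, 482.1], [-148.0, 444.9, 477.3], [-136.0, 451.1, 475.1], [-124.0, 446.9, 470.6], [-112.0, 447.8, 469.0], [-28.0, 450.2, 472.4], [-16.0, 448.5, 475.9]]
```

```bash
cat > mv.py <<'E'
from h import *
from scipy.spatial.transform import Rotation as Ro
s=bot.state(); Rm=Ro.from_rotvec(s['ee_rot']).as_matrix()
def show(): print('t',round(s['time_s'],3),'tcp',s['tcp_pos'].round(4),'F',s['force'].round(2),'w',round(s['grip_width'],4)); print('xyaw',np.degrees(np.arctan2(Rm[1,0],Rm[0,0])).round(2),'yyaw',np.degrees(np.arctan2(Rm[1,1],Rm[0,1])).round(2),'z',Rm[:,2].round(4))
def d(t): return (Rm.T@(np.array(t)-s['tcp_pos'])).round(4)
E
python3 - <<'E'
from mv import *
show(); print(d([.4625,-.2835,.238]),s['joint_positions'])
for n in('top','side'):
    p=pickle.load(open(f'/tmp/{n}0.pkl','rb'));u0,v0=(345,215) if n=='top' else (295,155)
    cv2.imwrite(f'pics/{n}_st.png',cv2.resize(p['img'][v0:v0+60,u0:u0+70,::-1],None,fx=8,fy=8,interpolation=cv2.INTER_CUBIC))
E
```

```text
t 1.6 tcp [ 0.269  -0.6191  0.2394] F [ 0.22  0.65 -0.4 ] w 0.0851
xyaw 23.48 yyaw -66.52 z [ 1.e-04 -1.e-04 -1.e+00]
[ 0.3112 -0.2307  0.0013] [ 1.13207854  0.46857489 -0.04861057  1.53249215  0.02411766  1.1410197
 -0.08229109]
```

View pics/top_st.png

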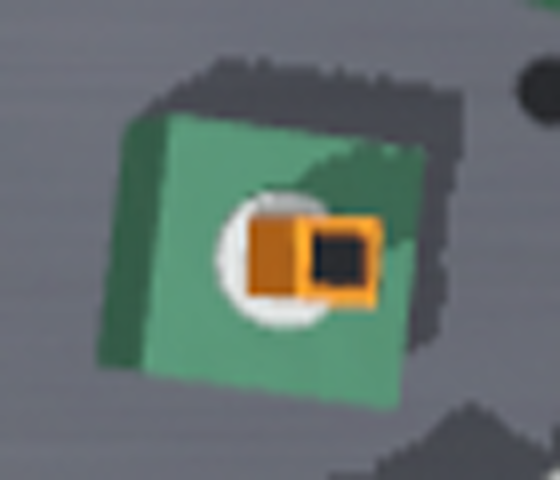

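Call:
play_rows(
  steps=[
    [0.009, -0.007, 0, 0.02],
    [0.028, -0.021, 0, 0.06],
    [0.053, -0.039, 0, 0.11],
    [0.084, -0.062, 0, 0.17],
    [0.116, -0.086, 0, 0.23],
    [0.148, -0.11, 0, 0.29],
    [0.18, -0.133, 0, 0.34],
    [0.212, -0.157, 0, 0.39],
    [0.243, -0.18, 0, 0.43],
    [0.274, -0.203, 0, 0.46],
    [0.298, -0.221, 0, 0.48],
    [0.311, -0.231, 0, 0.489],
  ],
  claw=0.0854,
  newtons=60,
)

```text
time_s: 2.6
tcp_pos: [0.4646, -0.2787, 0.2397]
ee_rot: [-3.138, 0.116, -0.002]
force: [0.0, 0.1, -0.4]
grip_width: 0.0856
```

```bash
python3 - <<'E'
from mv import *
show(); print(d([.4625,-.2835,.073])); print(s['joint_positions'])
E
```

```text
t 2.6 tcp [ 0.4646 -0.2787  0.2397] F [ 0.03  0.11 -0.41] w 0.0856
xyaw -4.24 yyaw -94.24 z [ 0.0015  0.0013 -1.    ]
[-0.0019  0.0052  0.1667]
[ 0.56509296  0.25605908 -0.12237196  1.8460122   0.0337014   1.04077616
 -1.2150647 ]
```

Call:
play_rows(
  steps=[
    [0, 0, 0.015, 0],
    [0, 0, 0.04, 0],
    [0, 0, 0.07, 0],
    [0, 0, 0.1, 0],
    [0, 0, 0.125, 0],
    [0, 0, 0.145, 0],
    [0, 0, 0.158, 0],
    [0, 0, 0.165, 0],
    [0, 0, 0.167, 0],
    [0, 0, 0.167, 0],
  ],
)

```text
time_s: 3.43
tcp_pos: [0.4624, -0.2834, 0.0724]
ee_rot: [3.139, -0.124, 0.0]
force: [-0.0, 0.2, 0.1]
grip_width: 0.0853
```

```bash
python3 - <<'E'
from mv import *
show(); print(d([.4625,-.2835,.072])); snap('top','top1');snap('side','side1')
E
```

```text
t 3.433 tcp [ 0.4624 -0.2834  0.0724] F [-0.02  0.16  0.1 ] w 0.0853
xyaw -4.54 yyaw -94.54 z [ 1.e-04 -0.e+00 -1.e+00]
[0.0001 0.0001 0.0004]
```

View pics/side1.png

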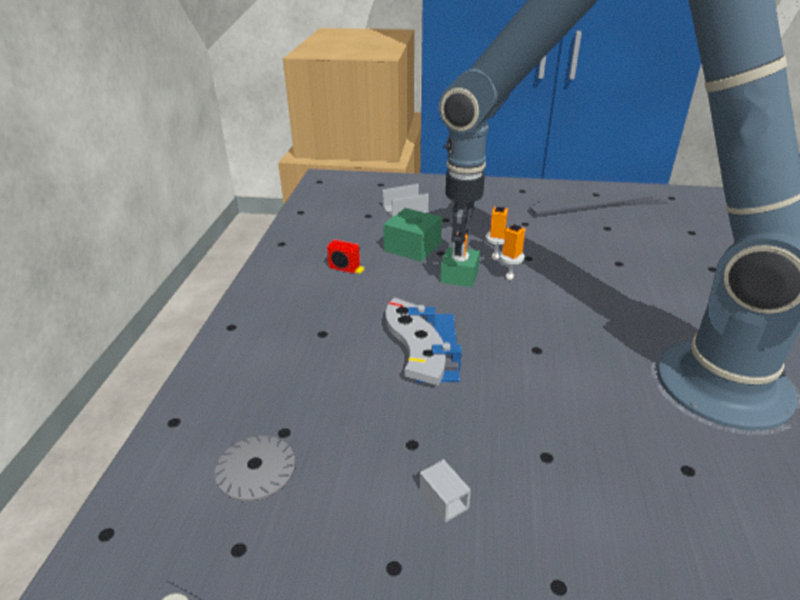

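Call:
play_rows(
  steps=[
    [0, 0, 0, 0],
    [0, 0, 0, 0],
    [0, 0, 0, 0],
    [0, 0, 0, 0],
    [0, 0, 0, 0],
    [0, 0, 0, 0],
    [0, 0, 0, 0],
    [0, 0, 0, 0],
    [0, 0, 0, 0],
    [0, 0, 0, 0],
  ],
  claw=0.0,
  newtons=70,
)

```text
time_s: 4.37
tcp_pos: [0.4625, -0.2835, 0.0727]
ee_rot: [3.139, -0.125, 0.001]
force: [-0.2, 0.9, 4.9]
grip_width: 0.0213
```

```bash
python3 - <<'E'
from mv import *
show(); print(s['wrist_torque']); p=snap('side','side2')
p=pickle.load(open('/tmp/side2.pkl','rb'));cv2.imwrite('pics/side2c.png',cv2.resize(p['img'][130:210,290:390,::-1],None,fx=7,fy=7,interpolation=cv2.INTER_CUBIC))
E
```

```text
t 4.367 tcp [ 0.4625 -0.2835  0.0727] F [-0.21  0.88  4.88] w 0.0213
xyaw -4.54 yyaw -94.54 z [ 7.e-04 -4.e-04 -1.e+00]
[0.05310131 0.14067607 0.03748982]
```

View pics/side2c.png

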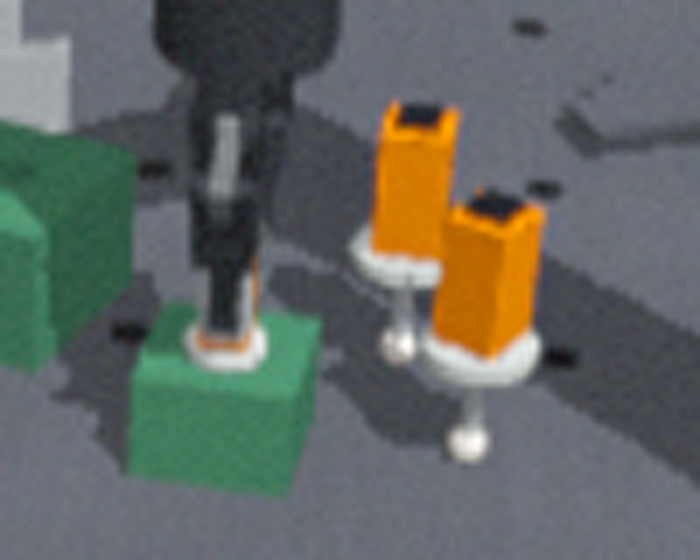

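Call:
play_rows(
  steps=[
    [0, 0, -0.003, 0],
    [0, 0, -0.01, 0],
    [0, 0, -0.025, 0],
    [0, 0, -0.045, 0],
    [0, 0, -0.065, 0],
    [0, 0, -0.08, 0],
    [0, 0, -0.088, 0],
    [0, 0, -0.09, 0],
  ],
)

```text
time_s: 5.08
tcp_pos: [0.4628, -0.2836, 0.1638]
ee_rot: [3.138, -0.124, 0.004]
force: [0.5, -0.6, -1.4]
grip_width: 0.021
```

Call:
play_rows(
  steps=[
    [0.004, -0.005, 0, 0],
    [0.014, -0.017, 0, 0],
    [0.028, -0.034, 0, 0],
    [0.047, -0.057, 0, 0],
    [0.067, -0.081, 0, 0],
    [0.087, -0.105, 0, 0],
    [0.105, -0.128, 0, 0],
    [0.121, -0.147, 0, 0],
    [0.133, -0.161, 0, 0],
    [0.139, -0.169, 0, 0],
    [0.1413, -0.1717, 0, 0],
    [0.1413, -0.1717, 0, 0],
  ],
)

```text
time_s: 6.08
tcp_pos: [0.6163, -0.1227, 0.1612]
ee_rot: [-3.139, 0.123, 0.003]
force: [-1.0, -0.1, -1.2]
grip_width: 0.0214
```

```bash
python3 - <<'E'
from mv import *
show(); print(s['wrist_torque']); p=snap('side','side3');W=cloud(p)
cv2.imwrite('pics/side3c.png',cv2.resize(p['img'][130:270,230:390,::-1],None,fx=5,fy=5,interpolation=cv2.INTER_CUBIC))
q=snap('top','top3')
cv2.imwrite('pics/top3c.png',cv2.resize(q['img'][120:260,220:380,::-1],None,fx=5,fy=5,interpolation=cv2.INTER_CUBIC))
for r in bot.tip_of('stylus_ball',p)[:4]: print(r['confidence'],r['at'],ray(p,r['at'],s['tcp_pos'][2]-.0547))
E
```

```text
t 6.083 tcp [ 0.6163 -0.1227  0.1612] F [-0.97 -0.07 -1.16] w 0.0214
xyaw -4.47 yyaw -94.47 z [-1.9e-03  3.0e-04 -1.0e+00]
[ 0.0365196   0.01163624 -0.00429143]
0.76 [357.6, 190.8] [ 0.36392437 -0.13943235  0.10649017]
0.57 [260.5, 186.9] [ 0.62260059 -0.12888051  0.10649017]
0.55 [349.1, 179.9] [ 0.3858243  -0.19387508  0.10649017]
```

View pics/side3c.png

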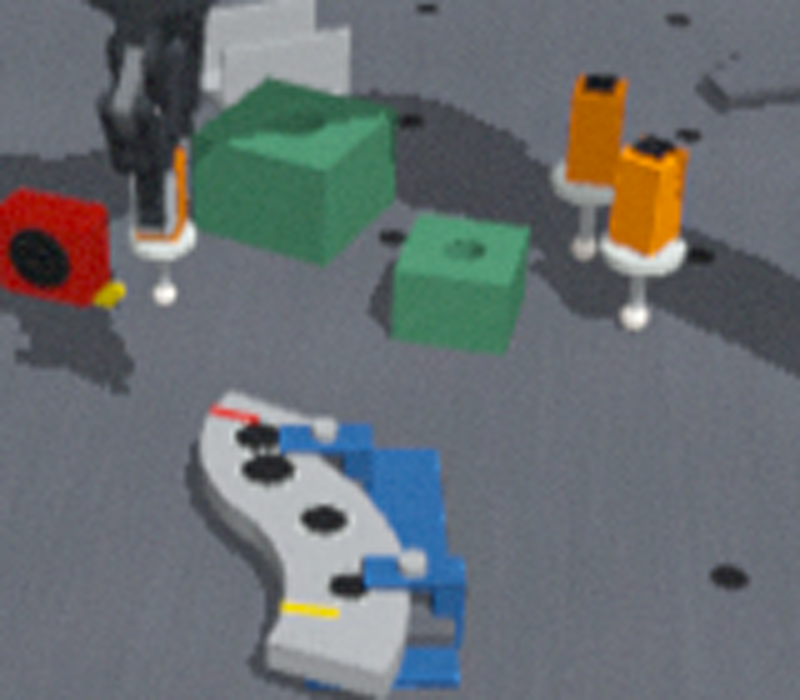

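View pics/top3c.png

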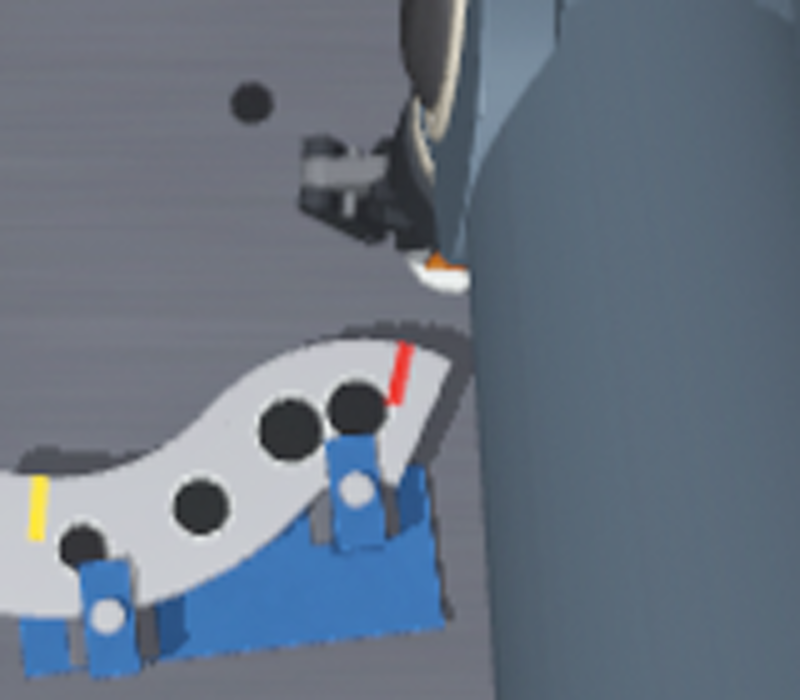

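```bash
python3 - <<'E'
from mv import *
p=pickle.load(open('/tmp/side3.pkl','rb'));W=cloud(p)
im=p['img'].astype(int); m=np.zeros(im.shape[:2],bool); m[184:194,257:270]=True
m&=(im.min(2)>150); print(m.sum()); v,u=np.nonzero(m); print(u.mean(),v.mean(),np.nanmean(W[m],0))
print(ray(p,(u.mean(),v.mean()),s['tcp_pos'][2]-.0547-.00065))
show()
E
```

```text
18
262.5 188.22222222222223 [ 0.6171796  -0.12865105  0.10288496]
[ 0.61610231 -0.12261235  0.10662328]
t 6.233 tcp [ 0.6155 -0.1251  0.162 ] F [ 0.3   0.   -0.83] w 0.0212
xyaw -4.67 yyaw -94.67 z [-1.3e-03 -9.0e-04 -1.0e+00]
```

Call:
play_rows(
  steps=[
    [0, 0, 0.008, 0],
    [0, 0, 0.022, 0],
    [0, 0, 0.038, 0],
    [0, 0, 0.054, 0],
    [0, 0, 0.067, 0],
    [0, 0, 0.075, 0],
    [0, 0, 0.079, 0],
    [0, 0, 0.079, 0],
    [0, 0, 0.079, 0],
    [0, 0, 0.079, 0],
  ],
)

```text
time_s: 7.07
tcp_pos: [0.6173, -0.1235, 0.0842]
ee_rot: [3.139, -0.125, 0.003]
force: [0.7, 0.6, -0.6]
grip_width: 0.0218
```

```bash
python3 - <<'E'
from mv import *
show(); p=snap('side','side4')
cv2.imwrite('pics/side4c.png',cv2.resize(p['img'][150:270,230:350,::-1],None,fx=5,fy=5,interpolation=cv2.INTER_CUBIC))
show()
s=bot.state();print(s['tcp_pos'],s['force'])
E
```

```text
t 7.067 tcp [ 0.6173 -0.1235  0.0842] F [ 0.71  0.56 -0.62] w 0.0218
xyaw -4.55 yyaw -94.55 z [ 1.8e-03 -3.0e-04 -1.0e+00]
t 7.067 tcp [ 0.6173 -0.1235  0.0842] F [ 0.71  0.56 -0.62] w 0.0218
xyaw -4.55 yyaw -94.55 z [ 1.8e-03 -3.0e-04 -1.0e+00]
[ 0.61736488 -0.12342416  0.08431519] [ 0.80415127 -0.05403817 -0.10156241]
```

View pics/side4c.png

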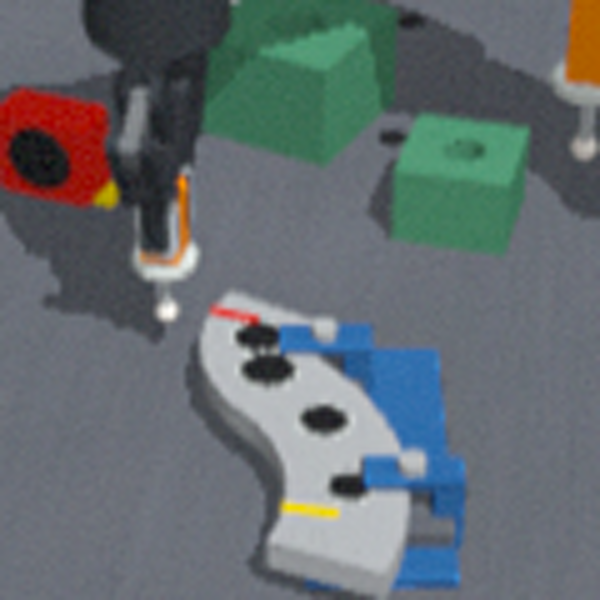

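Call:
play_rows(
  steps=[
    [-0.002, -0.0003, 0.0005, 0],
    [-0.005, -0.0008, 0.001, 0],
    [-0.009, -0.0014, 0.0013, 0],
    [-0.012, -0.0018, 0.0013, 0],
    [-0.014, -0.0021, 0.0013, 0],
    [-0.015, -0.0022, 0.0013, 0],
    [-0.015, -0.0022, 0.0013, 0],
    [-0.015, -0.0022, 0.0013, 0],
  ],
)

```text
time_s: 7.78
tcp_pos: [0.6019, -0.12, 0.0821]
ee_rot: [3.139, -0.124, 0.001]
force: [-0.1, -1.0, -2.0]
grip_width: 0.0213
```

Call:
play_rows(
  steps=[
    [-0.0007, -0.0001, 0, 0],
    [-0.0014, -0.0002, 0, 0],
    [-0.002, -0.0003, 0, 0],
    [-0.002, -0.0003, 0, 0],
  ],
)

```text
time_s: 8.12
tcp_pos: [0.5997, -0.1195, 0.0819]
ee_rot: [3.139, -0.124, -0.0]
force: [-1.0, -0.4, -1.1]
grip_width: 0.0215
```

Call:
play_rows(
  steps=[
    [-0.0007, -0.0001, 0, 0],
    [-0.0012, -0.0002, 0, 0],
    [-0.0012, -0.0002, 0, 0],
  ],
)

```text
time_s: 8.37
tcp_pos: [0.5986, -0.1192, 0.082]
ee_rot: [3.139, -0.124, -0.0]
force: [-0.1, -0.5, -0.8]
grip_width: 0.0214
```

Call:
play_rows(
  steps=[
    [-0.0005, -0.0001, 0, 0],
    [-0.001, -0.0002, 0, 0],
    [-0.001, -0.0002, 0, 0],
  ],
)

```text
time_s: 8.62
tcp_pos: [0.5976, -0.1189, 0.082]
ee_rot: [3.139, -0.124, -0.0]
force: [-0.7, 0.1, -0.3]
grip_width: 0.0213
```

Call:
play_rows(
  steps=[
    [-0.0005, -0.0001, 0, 0],
    [-0.0008, -0.0001, 0, 0],
    [-0.0008, -0.0001, 0, 0],
  ],
)

```text
time_s: 8.87
tcp_pos: [0.5969, -0.1188, 0.082]
ee_rot: [3.139, -0.124, 0.0]
force: [0.6, 0.1, -0.6]
grip_width: 0.0211
```

Call:
play_rows(
  steps=[
    [-0.0004, -0.0001, 0, 0],
    [-0.0007, -0.0001, 0, 0],
    [-0.0007, -0.0001, 0, 0],
  ],
)

```text
time_s: 9.12
tcp_pos: [0.5964, -0.1186, 0.0821]
ee_rot: [3.139, -0.124, 0.001]
force: [-0.5, 0.2, -1.3]
grip_width: 0.0215
```

```bash
python3 - <<'E'
from mv import *
show()
E
```

```text
t 9.117 tcp [ 0.5964 -0.1186  0.0821] F [-0.54  0.2  -1.28] w 0.0215
xyaw -4.53 yyaw -94.53 z [ 5.e-04 -1.e-04 -1.e+00]
```

Call:
play_rows(
  steps=[
    [-0.0004, -0.0001, 0, 0],
    [-0.0006, -0.0001, 0, 0],
    [-0.0006, -0.0001, 0, 0],
  ],
)

```text
time_s: 9.37
tcp_pos: [0.5961, -0.1186, 0.0821]
ee_rot: [3.139, -0.124, 0.002]
force: [2.3, -0.2, -1.1]
grip_width: 0.0216
```

Call:
play_rows(
  steps=[
    [-0.0003, 0, 0, 0],
    [-0.0005, -0.0001, 0, 0],
    [-0.0005, -0.0001, 0, 0],
  ],
)

```text
time_s: 9.62
tcp_pos: [0.5959, -0.1185, 0.0822]
ee_rot: [3.139, -0.124, 0.003]
force: [2.1, -1.4, -2.7]
grip_width: 0.0208
```

```bash
cat > tr.py <<'E'
import sys,json
from mv import *
X0=np.array([.5637,-.030]);TH=.147
d2=np.deg2rad
A1=.096*d2(61.5+8); 
def path(q): # q arc length from normal angle -29.5deg
    if q<=A1:
        a=d2(-29.5)+q/.096; P=np.array([-.0689+.096*np.cos(a),-.0579+.096*np.sin(a)])
    else:
        a=d2(40)-(q-A1)/.084; P=np.array([.0689-.084*np.cos(a),.0579-.084*np.sin(a)])
    c,s_=np.cos(TH),np.sin(TH);M=np.array([[c,-s_],[s_,c]])
    return M@P+X0, M@np.array([np.cos(a),np.sin(a)]),P,np.degrees(a)
Q=np.linspace(0,.23,2301)
PT=np.array([path(q)[0] for q in Q])
al=d2(-4.54); xt=np.array([np.cos(al),np.sin(al)]); yt=np.array([np.sin(al),-np.cos(al)])
st=json.load(open('cmd.json')) if len(sys.argv)>1 and sys.argv[1]!='init' else dict(cmd=[.5955,-.1185],log=[])
dx,dy=(float(v) for v in sys.argv[2:4])
cmd=np.array(st['cmd'])+dx*xt+dy*yt
F=[s['force']];T=[s['tcp_pos']]
for _ in range(3): bot.snapshot('top'); t=bot.state();F.append(t['force']);T.append(t['tcp_pos'])
F=np.mean(F,0);T=np.mean(T,0)
q=Q[np.argmin(np.hypot(*(PT-cmd).T))];P,n,l,a=path(q)
tg=np.array([-n[1],n[0]]); fn=F[:2]@n; ft=F[:2]@tg
g=(cmd-P)@n+max(fn,0)/5000
print(f"t {t['time_s']:.2f} q {q*1000:.1f} local {(l*1000).round(1)} a {a:.1f} Fn {fn:.2f} Ft {ft:.2f} Fz {F[2]:.2f} | tcp {T.round(4)} cmd {cmd.round(4)} surf-offset mm {g*1000:.2f} (cmd off {(cmd-P)@n*1000:.2f}, tcp off {(T[:2]-P)@n*1000:.2f}) w {t['grip_width']:.4f}")
st['cmd']=cmd.tolist();st['log'].append([q,g*1000,fn]);json.dump(st,open('cmd.json','w'))
print('hist',[(round(b[0]*1000),round(b[1],2)) for b in st['log'][-5:]])
# next rows: argv[4]=cmd offset (mm) at end ; argv[5]=step mm ; argv[6]=rows
c1=float(sys.argv[4])/1e3;stp=float(sys.argv[5])/1e3;N=int(sys.argv[6]);c0=(cmd-P)@n
rows=[]
for i in range(1,N+1):
    p,nn,_,_=path(q+stp*i); w=p+nn*(c0+(c1-c0)*i/N)-cmd
    rows.append([round(float(w@xt),4),round(float(w@yt),4),0,0])
rows.append(rows[-1]);print(rows, 'end local',(path(q+stp*N)[2]*1000).round(1))
E
python3 tr.py init 0 0 -1.9 1.5 6
```

```text
t 9.77 q 13.5 local [ 20.5 -93. ] a -21.4 Fn 2.66 Ft -0.29 Fz -2.85 | tcp [ 0.5959 -0.1185  0.0822] cmd [ 0.5955 -0.1185] surf-offset mm -1.58 (cmd off -2.11, tcp off -1.73) w 0.0215
hist [(14, np.float64(-1.58))]
[[0.0002, -0.0014, 0, 0], [0.0005, -0.0029, 0, 0], [0.0007, -0.0043, 0, 0], [0.0008, -0.0058, 0, 0], [0.001, -0.0073, 0, 0], [0.0011, -0.0087, 0, 0], [0.0011, -0.0087, 0, 0]] end local [ 23.3 -84.5]
```

Call:
play_rows(
  steps=[
    [0.0001, -0.0014, 0, 0],
    [0.0003, -0.0029, 0, 0],
    [0.0005, -0.0043, 0, 0],
    [0.0006, -0.0058, 0, 0],
    [0.0007, -0.0073, 0, 0],
    [0.0008, -0.0087, 0, 0],
    [0.0008, -0.0087, 0, 0],
  ],
)

```text
time_s: 10.35
tcp_pos: [0.5974, -0.1093, 0.0824]
ee_rot: [-3.139, 0.124, -0.003]
force: [4.0, -1.8, -2.0]
grip_width: 0.0211
```

```bash
python3 tr.py n .0008 -.0087 -2.2 1.5 6
```

```text
t 10.50 q 22.5 local [ 23.3 -84.5] a -16.1 Fn 4.57 Ft -1.07 Fz -0.65 | tcp [ 0.5974 -0.1092  0.0824] cmd [ 0.597  -0.1099] surf-offset mm -1.28 (cmd off -2.20, tcp off -1.86) w 0.0214
hist [(14, -1.58), (23, np.float64(-1.28))]
[[0.0001, -0.0015, 0, 0], [0.0001, -0.003, 0, 0], [0.0001, -0.0044, 0, 0], [0.0001, -0.0059, 0, 0], [0.0001, -0.0074, 0, 0], [0.0001, -0.0088, 0, 0], [0.0001, -0.0088, 0, 0]] end local [ 25.4 -75.7]
```

Call:
play_rows(
  steps=[
    [0.0003, -0.0015, 0, 0],
    [0.0004, -0.003, 0, 0],
    [0.0005, -0.0044, 0, 0],
    [0.0006, -0.0059, 0, 0],
    [0.0006, -0.0074, 0, 0],
    [0.0006, -0.0088, 0, 0],
    [0.0006, -0.0088, 0, 0],
  ],
)

```text
time_s: 11.08
tcp_pos: [0.5982, -0.1007, 0.0821]
ee_rot: [-3.139, 0.124, -0.001]
force: [3.6, -1.8, -1.0]
grip_width: 0.0213
```

```bash
python3 tr.py n .0006 -.0088 -1.5 1.5 6
```

```text
t 11.23 q 31.4 local [ 25.4 -75.8] a -10.8 Fn 4.41 Ft -0.99 Fz -0.80 | tcp [ 0.5982 -0.1007  0.0821] cmd [ 0.5983 -0.1012] surf-offset mm -0.78 (cmd off -1.67, tcp off -1.78) w 0.0213
hist [(14, -1.58), (23, -1.28), (31, np.float64(-0.78))]
[[-0.0, -0.0014, 0, 0], [-0.0001, -0.0029, 0, 0], [-0.0002, -0.0044, 0, 0], [-0.0003, -0.0058, 0, 0], [-0.0004, -0.0073, 0, 0], [-0.0006, -0.0088, 0, 0], [-0.0006, -0.0088, 0, 0]] end local [ 26.7 -66.9]
```

Call:
play_rows(
  steps=[
    [0.0001, -0.0014, 0, 0],
    [0.0001, -0.0029, 0, 0],
    [0.0, -0.0044, 0, 0],
    [-0.0001, -0.0058, 0, 0],
    [-0.0003, -0.0073, 0, 0],
    [-0.0005, -0.0088, 0, 0],
    [-0.0005, -0.0088, 0, 0],
  ],
)

```text
time_s: 11.82
tcp_pos: [0.5982, -0.0917, 0.082]
ee_rot: [-3.139, 0.124, -0.0]
force: [4.3, -1.0, -1.2]
grip_width: 0.0209
```

```bash
python3 tr.py n -.0005 -.0088 -1.4 1.5 6
```

```text
t 11.97 q 40.4 local [ 26.7 -66.9] a -5.4 Fn 4.16 Ft -0.79 Fz -1.35 | tcp [ 0.5982 -0.0916  0.082 ] cmd [ 0.5985 -0.0924] surf-offset mm -0.58 (cmd off -1.41, tcp off -1.69) w 0.0211
hist [(14, -1.58), (23, -1.28), (31, -0.78), (40, np.float64(-0.58))]
[[-0.0002, -0.0015, 0, 0], [-0.0004, -0.0029, 0, 0], [-0.0007, -0.0044, 0, 0], [-0.001, -0.0058, 0, 0], [-0.0012, -0.0073, 0, 0], [-0.0016, -0.0087, 0, 0], [-0.0016, -0.0087, 0, 0]] end local [ 27.1 -57.9]
```

Call:
play_rows(
  steps=[
    [0.0, -0.0015, 0, 0],
    [-0.0001, -0.0029, 0, 0],
    [-0.0004, -0.0044, 0, 0],
    [-0.0006, -0.0058, 0, 0],
    [-0.0009, -0.0073, 0, 0],
    [-0.0012, -0.0087, 0, 0],
    [-0.0012, -0.0087, 0, 0],
  ],
)

```text
time_s: 12.55
tcp_pos: [0.5973, -0.0824, 0.0819]
ee_rot: [-3.138, 0.123, 0.001]
force: [3.2, 0.2, -0.6]
grip_width: 0.0212
```

```bash
python3 tr.py n -.0012 -.0087 -0.8 1.5 6
```

```text
t 12.70 q 49.3 local [ 27.1 -58. ] a -0.1 Fn 3.55 Ft 0.16 Fz -0.87 | tcp [ 0.5973 -0.0824  0.0819] cmd [ 0.598  -0.0836] surf-offset mm -0.34 (cmd off -1.05, tcp off -1.53) w 0.0215
hist [(14, -1.58), (23, -1.28), (31, -0.78), (40, -0.58), (49, np.float64(-0.34))]
[[-0.0003, -0.0015, 0, 0], [-0.0006, -0.0029, 0, 0], [-0.001, -0.0043, 0, 0], [-0.0013, -0.0058, 0, 0], [-0.0017, -0.0072, 0, 0], [-0.0022, -0.0087, 0, 0], [-0.0022, -0.0087, 0, 0]] end local [ 26.7 -49. ]
```

```bash
cat > tr2.py <<'E'
import sys,json
sys.argv_=sys.argv; A=sys.argv[1:]; sys.argv=['x','init','0','0','0','0','0']
import io,contextlib
with contextlib.redirect_stdout(io.StringIO()):
    exec(open('tr.py').read().replace("json.dump(st,open('cmd.json','w'))",""))
# A: dn(mm outward change), step, rows
q=Q[np.argmin(np.hypot(*(PT-T[:2]).T))];P,n,l,a=path(q);tg=np.array([-n[1],n[0]])
print(f"t {t['time_s']:.2f} q {q*1000:.1f} local {(l*1000).round(1)} a {a:.1f} Fn {F[:2]@n:.2f} Ft {F[:2]@tg:.2f} Fz {F[2]:.2f} tcp {T.round(4)} off {(T[:2]-P)@n*1000:.2f}")
dn,stp,N=float(A[0])/1e3,float(A[1])/1e3,int(A[2]);rows=[]
for i in range(1,N+1):
    p,nn,_,_=path(q+stp*i); w=p-P+nn*dn*i/N
    rows.append([round(float(w@xt),4),round(float(w@yt),4),0,0])
rows.append(rows[-1]);print(rows,'end local',(path(q+stp*N)[2]*1000).round(1))
E
python3 tr2.py 0.25 1.5 6
```

```text
Traceback (most recent call last):
  File "tr2.py", line 5, in <module>
    exec(open('tr.py').read().replace("json.dump(st,open('cmd.json','w'))",""))
    ~~~~^^^^^^^^^^^^^^^^^^^^^^^^^^^^^^^^^^^^^^^^^^^^^^^^^^^^^^^^^^^^^^^^^^^^^^^
IndexError: list index out of range
```

```bash
sed -i "s/'0','0','0','0','0'\]/'0','0','0','0','1']/" tr2.py; python3 tr2.py 0.25 1.5 6
```

```text
t 13.00 q 50.4 local [ 27.1 -56.9] a 0.6 Fn 2.48 Ft 1.36 Fz -0.92 tcp [ 0.5974 -0.0826  0.0819] off -1.49
[[-0.0003, -0.0015, 0, 0], [-0.0007, -0.0029, 0, 0], [-0.001, -0.0044, 0, 0], [-0.0014, -0.0058, 0, 0], [-0.0018, -0.0073, 0, 0], [-0.0023, -0.0087, 0, 0], [-0.0023, -0.0087, 0, 0]] end local [ 26.6 -47.9]
```

Call:
play_rows(
  steps=[
    [-0.0003, -0.0015, 0, 0],
    [-0.0007, -0.0029, 0, 0],
    [-0.001, -0.0044, 0, 0],
    [-0.0015, -0.0058, 0, 0],
    [-0.0019, -0.0073, 0, 0],
    [-0.0024, -0.0087, 0, 0],
    [-0.0024, -0.0087, 0, 0],
  ],
)

```text
time_s: 13.58
tcp_pos: [0.5957, -0.0739, 0.082]
ee_rot: [-3.139, 0.124, 0.001]
force: [2.8, 0.4, -0.3]
grip_width: 0.0212
```

```bash
python3 tr2.py 0.2 1.5 6
```

```text
t 13.73 q 59.4 local [ 26.6 -47.9] a 6.0 Fn 2.31 Ft 0.10 Fz -0.76 tcp [ 0.5957 -0.0739  0.082 ] off -1.38
[[-0.0005, -0.0014, 0, 0], [-0.001, -0.0028, 0, 0], [-0.0015, -0.0043, 0, 0], [-0.002, -0.0057, 0, 0], [-0.0026, -0.0071, 0, 0], [-0.0031, -0.0084, 0, 0], [-0.0031, -0.0084, 0, 0]] end local [ 25.2 -39.1]
```

Call:
play_rows(
  steps=[
    [-0.0006, -0.0014, 0, 0],
    [-0.0011, -0.0028, 0, 0],
    [-0.0016, -0.0043, 0, 0],
    [-0.0022, -0.0057, 0, 0],
    [-0.0028, -0.0071, 0, 0],
    [-0.0033, -0.0084, 0, 0],
    [-0.0033, -0.0084, 0, 0],
  ],
)

```text
time_s: 14.32
tcp_pos: [0.5931, -0.0652, 0.082]
ee_rot: [-3.139, 0.124, 0.001]
force: [1.6, 0.6, 0.2]
grip_width: 0.0208
```

```bash
python3 tr2.py 0.1 1.5 6
```

```text
t 14.47 q 68.6 local [ 25.2 -38.9] a 11.4 Fn 2.21 Ft -0.11 Fz -0.83 tcp [ 0.5931 -0.0652  0.082 ] off -1.30
[[-0.0006, -0.0014, 0, 0], [-0.0013, -0.0027, 0, 0], [-0.0019, -0.0041, 0, 0], [-0.0026, -0.0054, 0, 0], [-0.0033, -0.0067, 0, 0], [-0.004, -0.0081, 0, 0], [-0.004, -0.0081, 0, 0]] end local [ 23.  -30.1]
```

Call:
play_rows(
  steps=[
    [-0.0007, -0.0014, 0, 0],
    [-0.0014, -0.0027, 0, 0],
    [-0.0021, -0.0041, 0, 0],
    [-0.0028, -0.0054, 0, 0],
    [-0.0035, -0.0067, 0, 0],
    [-0.0042, -0.008, 0, 0],
    [-0.0042, -0.008, 0, 0],
  ],
)

```text
time_s: 15.05
tcp_pos: [0.5896, -0.0569, 0.0821]
ee_rot: [-3.139, 0.124, 0.0]
force: [1.3, 1.1, -0.7]
grip_width: 0.0208
```

```bash
python3 tr2.py 0 1.5 6
```

```text
t 15.20 q 77.7 local [ 23. -30.] a 16.9 Fn 2.63 Ft 0.09 Fz -0.37 tcp [ 0.5896 -0.0569  0.0821] off -1.32
[[-0.0008, -0.0013, 0, 0], [-0.0015, -0.0026, 0, 0], [-0.0023, -0.0038, 0, 0], [-0.0031, -0.0051, 0, 0], [-0.004, -0.0064, 0, 0], [-0.0048, -0.0076, 0, 0], [-0.0048, -0.0076, 0, 0]] end local [ 20.  -21.6]
```

Call:
play_rows(
  steps=[
    [-0.0008, -0.0013, 0, 0],
    [-0.0016, -0.0026, 0, 0],
    [-0.0024, -0.0038, 0, 0],
    [-0.0032, -0.0051, 0, 0],
    [-0.0041, -0.0064, 0, 0],
    [-0.0049, -0.0076, 0, 0],
    [-0.0049, -0.0076, 0, 0],
  ],
)

```text
time_s: 15.78
tcp_pos: [0.5853, -0.0489, 0.0821]
ee_rot: [-3.139, 0.123, 0.0]
force: [3.1, 1.8, 0.4]
grip_width: 0.0211
```

```bash
python3 tr2.py 0 1.5 6
```

```text
t 15.93 q 86.9 local [ 19.9 -21.4] a 22.4 Fn 3.24 Ft -0.25 Fz -0.21 tcp [ 0.5853 -0.0489  0.0821] off -1.34
[[-0.0009, -0.0012, 0, 0], [-0.0018, -0.0024, 0, 0], [-0.0027, -0.0036, 0, 0], [-0.0036, -0.0048, 0, 0], [-0.0046, -0.0059, 0, 0], [-0.0055, -0.0071, 0, 0], [-0.0055, -0.0071, 0, 0]] end local [ 16.1 -13.2]
```

Call:
play_rows(
  steps=[
    [-0.0009, -0.0012, 0, 0],
    [-0.0018, -0.0024, 0, 0],
    [-0.0027, -0.0036, 0, 0],
    [-0.0036, -0.0048, 0, 0],
    [-0.0046, -0.0059, 0, 0],
    [-0.0055, -0.0071, 0, 0],
    [-0.0055, -0.0071, 0, 0],
  ],
)

```text
time_s: 16.52
tcp_pos: [0.5803, -0.0414, 0.0821]
ee_rot: [-3.139, 0.124, 0.0]
force: [4.2, 2.2, -0.2]
grip_width: 0.0217
```

```bash
python3 tr2.py 0 1.5 6
```

```text
t 16.67 q 96.1 local [ 16. -13.] a 27.9 Fn 4.54 Ft -0.67 Fz -0.42 tcp [ 0.5803 -0.0413  0.0821] off -1.33
[[-0.001, -0.0011, 0, 0], [-0.002, -0.0022, 0, 0], [-0.003, -0.0033, 0, 0], [-0.0041, -0.0044, 0, 0], [-0.0051, -0.0055, 0, 0], [-0.0062, -0.0065, 0, 0], [-0.0062, -0.0065, 0, 0]] end local [11.4 -5.3]
```

Call:
play_rows(
  steps=[
    [-0.0009, -0.0012, 0, 0],
    [-0.0018, -0.0023, 0, 0],
    [-0.0028, -0.0035, 0, 0],
    [-0.0038, -0.0046, 0, 0],
    [-0.0049, -0.0057, 0, 0],
    [-0.0059, -0.0068, 0, 0],
    [-0.0059, -0.0068, 0, 0],
  ],
)

```text
time_s: 17.25
tcp_pos: [0.5747, -0.0343, 0.082]
ee_rot: [-3.139, 0.124, 0.001]
force: [5.2, 2.5, -0.2]
grip_width: 0.021
```

```bash
python3 tr2.py 0.2 1.5 6
```

```text
t 17.40 q 105.3 local [11.3 -5.1] a 33.3 Fn 4.26 Ft -0.82 Fz -0.35 tcp [ 0.5747 -0.0342  0.082 ] off -1.20
[[-0.0011, -0.0011, 0, 0], [-0.0022, -0.0021, 0, 0], [-0.0033, -0.0031, 0, 0], [-0.0044, -0.0041, 0, 0], [-0.0055, -0.0051, 0, 0], [-0.0067, -0.0061, 0, 0], [-0.0067, -0.0061, 0, 0]] end local [6.  2.1]
```

Call:
play_rows(
  steps=[
    [-0.0011, -0.0011, 0, 0],
    [-0.0021, -0.0022, 0, 0],
    [-0.0032, -0.0032, 0, 0],
    [-0.0043, -0.0042, 0, 0],
    [-0.0054, -0.0052, 0, 0],
    [-0.0066, -0.0062, 0, 0],
    [-0.0066, -0.0062, 0, 0],
  ],
)

```text
time_s: 17.98
tcp_pos: [0.5684, -0.0276, 0.0819]
ee_rot: [-3.139, 0.124, 0.002]
force: [3.6, 2.7, 0.3]
grip_width: 0.021
```

```bash
python3 tr2.py 0.2 1.5 6
```

```text
t 18.13 q 114.6 local [5.8 2.4] a 38.9 Fn 3.76 Ft -0.05 Fz -0.02 tcp [ 0.5684 -0.0276  0.0819] off -1.04
[[-0.0012, -0.0009, 0, 0], [-0.0024, -0.002, 0, 0], [-0.0036, -0.0029, 0, 0], [-0.0047, -0.0039, 0, 0], [-0.0059, -0.0049, 0, 0], [-0.007, -0.0059, 0, 0], [-0.007, -0.0059, 0, 0]] end local [0.2 9.6]
```

Call:
play_rows(
  steps=[
    [-0.0012, -0.0009, 0, 0],
    [-0.0024, -0.002, 0, 0],
    [-0.0036, -0.0029, 0, 0],
    [-0.0047, -0.0039, 0, 0],
    [-0.0059, -0.0049, 0, 0],
    [-0.007, -0.0059, 0, 0],
    [-0.007, -0.0059, 0, 0],
  ],
)

```text
time_s: 18.72
tcp_pos: [0.562, -0.0215, 0.0819]
ee_rot: [-3.139, 0.124, 0.002]
force: [1.8, 1.2, -0.7]
grip_width: 0.0213
```

```bash
python3 tr2.py 0.2 1.5 6
```

```text
t 18.87 q 123.2 local [0.4 9.2] a 35.4 Fn 3.23 Ft -0.40 Fz -0.51 tcp [ 0.562  -0.0215  0.0819] off -0.99
[[-0.0011, -0.001, 0, 0], [-0.0022, -0.0021, 0, 0], [-0.0032, -0.0031, 0, 0], [-0.0042, -0.0042, 0, 0], [-0.0053, -0.0053, 0, 0], [-0.0062, -0.0065, 0, 0], [-0.0062, -0.0065, 0, 0]] end local [-4.4 16.8]
```

Call:
play_rows(
  steps=[
    [-0.0011, -0.001, 0, 0],
    [-0.0022, -0.0021, 0, 0],
    [-0.0032, -0.0031, 0, 0],
    [-0.0042, -0.0042, 0, 0],
    [-0.0053, -0.0053, 0, 0],
    [-0.0062, -0.0064, 0, 0],
    [-0.0062, -0.0064, 0, 0],
  ],
)

```text
time_s: 19.45
tcp_pos: [0.5561, -0.0146, 0.0818]
ee_rot: [3.139, -0.124, -0.002]
force: [1.9, 1.1, -0.4]
grip_width: 0.0211
```

```bash
python3 tr2.py 0.1 1.5 6
```

```text
t 19.60 q 132.1 local [-4.3 16.8] a 29.3 Fn 1.72 Ft 0.13 Fz -0.25 tcp [ 0.5562 -0.0146  0.0818] off -0.97
[[-0.001, -0.0011, 0, 0], [-0.002, -0.0023, 0, 0], [-0.0029, -0.0034, 0, 0], [-0.0038, -0.0046, 0, 0], [-0.0047, -0.0058, 0, 0], [-0.0056, -0.007, 0, 0], [-0.0056, -0.007, 0, 0]] end local [-8.3 24.8]
```

Call:
play_rows(
  steps=[
    [-0.0012, -0.001, 0, 0],
    [-0.0023, -0.0021, 0, 0],
    [-0.0032, -0.0032, 0, 0],
    [-0.0041, -0.0044, 0, 0],
    [-0.005, -0.0056, 0, 0],
    [-0.0059, -0.0068, 0, 0],
    [-0.0059, -0.0068, 0, 0],
  ],
)

```text
time_s: 20.18
tcp_pos: [0.551, -0.0073, 0.0819]
ee_rot: [3.139, -0.124, -0.001]
force: [-0.4, 0.4, -1.3]
grip_width: 0.0213
```

```bash
python3 tr2.py 0 1.5 6
```

```text
t 20.33 q 140.9 local [-8.2 24.6] a 23.3 Fn 0.09 Ft 0.21 Fz -1.25 tcp [ 0.5511 -0.0074  0.0819] off -1.00
[[-0.0009, -0.0012, 0, 0], [-0.0017, -0.0024, 0, 0], [-0.0026, -0.0037, 0, 0], [-0.0034, -0.005, 0, 0], [-0.0042, -0.0062, 0, 0], [-0.0049, -0.0075, 0, 0], [-0.0049, -0.0075, 0, 0]] end local [-11.4  33.1]
```

Call:
play_rows(
  steps=[
    [-0.0002, 0.0002, 0, 0],
    [-0.0004, 0.0003, 0, 0],
    [-0.0004, 0.0003, 0, 0],
  ],
)

```text
time_s: 20.58
tcp_pos: [0.5512, -0.0077, 0.082]
ee_rot: [-3.139, 0.124, -0.0]
force: [0.6, 1.0, -1.4]
grip_width: 0.0211
```

```bash
python3 tr2.py 0 1.5 6
```

```text
t 20.73 q 140.5 local [-8.1 24.3] a 23.6 Fn 0.95 Ft 0.32 Fz -1.48 tcp [ 0.5512 -0.0078  0.082 ] off -1.12
[[-0.0009, -0.0012, 0, 0], [-0.0017, -0.0024, 0, 0], [-0.0026, -0.0037, 0, 0], [-0.0034, -0.0049, 0, 0], [-0.0042, -0.0062, 0, 0], [-0.005, -0.0075, 0, 0], [-0.005, -0.0075, 0, 0]] end local [-11.2  32.7]
```

Call:
play_rows(
  steps=[
    [-0.0002, 0.0001, 0, 0],
    [-0.0004, 0.0002, 0, 0],
    [-0.0004, 0.0002, 0, 0],
  ],
)

```text
time_s: 20.98
tcp_pos: [0.5511, -0.0079, 0.0821]
ee_rot: [-3.139, 0.124, -0.001]
force: [1.3, 1.0, -2.5]
grip_width: 0.0213
```

```bash
python3 tr2.py -0.2 1.3 5
```

```text
t 21.13 q 140.5 local [-8.1 24.3] a 23.6 Fn 2.40 Ft 0.26 Fz -2.39 tcp [ 0.5511 -0.0079  0.0821] off -1.28
[[-0.0008, -0.001, 0, 0], [-0.0016, -0.0021, 0, 0], [-0.0023, -0.0031, 0, 0], [-0.0031, -0.0042, 0, 0], [-0.0038, -0.0053, 0, 0], [-0.0038, -0.0053, 0, 0]] end local [-10.4  30.3]
```

Call:
play_rows(
  steps=[
    [-0.0009, -0.001, 0, 0],
    [-0.0018, -0.002, 0, 0],
    [-0.0025, -0.003, 0, 0],
    [-0.0033, -0.0041, 0, 0],
    [-0.004, -0.0052, 0, 0],
    [-0.004, -0.0052, 0, 0],
  ],
)

```text
time_s: 21.63
tcp_pos: [0.5476, -0.0022, 0.0823]
ee_rot: [-3.139, 0.124, -0.002]
force: [3.6, 0.5, -1.1]
grip_width: 0.0211
```

```bash
python3 tr2.py -0.4 1.3 5
```

```text
t 21.78 q 147.0 local [-10.4  30.3] a 19.2 Fn 3.41 Ft -0.78 Fz 0.17 tcp [ 0.5476 -0.0022  0.0823] off -1.51
[[-0.0008, -0.0011, 0, 0], [-0.0015, -0.0021, 0, 0], [-0.0022, -0.0032, 0, 0], [-0.0029, -0.0043, 0, 0], [-0.0036, -0.0054, 0, 0], [-0.0036, -0.0054, 0, 0]] end local [-12.3  36.5]
```

Call:
play_rows(
  steps=[
    [-0.0007, -0.0011, 0, 0],
    [-0.0014, -0.0022, 0, 0],
    [-0.0021, -0.0033, 0, 0],
    [-0.0028, -0.0044, 0, 0],
    [-0.0034, -0.0055, 0, 0],
    [-0.0034, -0.0055, 0, 0],
  ],
)

```text
time_s: 22.28
tcp_pos: [0.5446, 0.0035, 0.0822]
ee_rot: [-3.139, 0.124, -0.002]
force: [5.2, 0.5, -1.2]
grip_width: 0.0213
```

```bash
python3 tr2.py -0.2 1.3 5
```

```text
t 22.43 q 153.3 local [-12.3  36.4] a 14.9 Fn 5.12 Ft -1.41 Fz -0.80 tcp [0.5446 0.0035 0.0822] off -1.75
[[-0.0006, -0.0011, 0, 0], [-0.0012, -0.0023, 0, 0], [-0.0018, -0.0034, 0, 0], [-0.0024, -0.0046, 0, 0], [-0.003, -0.0058, 0, 0], [-0.003, -0.0058, 0, 0]] end local [-13.7  42.7]
```

Call:
play_rows(
  steps=[
    [-0.0004, -0.0012, 0, 0],
    [-0.0009, -0.0024, 0, 0],
    [-0.0015, -0.0036, 0, 0],
    [-0.0021, -0.0048, 0, 0],
    [-0.0026, -0.006, 0, 0],
    [-0.0026, -0.006, 0, 0],
  ],
)

```text
time_s: 22.93
tcp_pos: [0.5423, 0.0093, 0.0821]
ee_rot: [3.139, -0.124, 0.001]
force: [5.0, 0.2, -0.6]
grip_width: 0.0211
```

```bash
python3 tr2.py 0 1.3 5
```

```text
t 23.08 q 159.5 local [-13.7  42.4] a 10.6 Fn 4.79 Ft -1.38 Fz -0.54 tcp [0.5423 0.0093 0.0821] off -1.80
[[-0.0005, -0.0012, 0, 0], [-0.001, -0.0024, 0, 0], [-0.0015, -0.0036, 0, 0], [-0.0019, -0.0048, 0, 0], [-0.0024, -0.0061, 0, 0], [-0.0024, -0.0061, 0, 0]] end local [-14.6  48.8]
```

Call:
play_rows(
  steps=[
    [-0.0003, -0.0012, 0, 0],
    [-0.0008, -0.0024, 0, 0],
    [-0.0012, -0.0037, 0, 0],
    [-0.0017, -0.0049, 0, 0],
    [-0.0021, -0.0062, 0, 0],
    [-0.0021, -0.0062, 0, 0],
  ],
)

```text
time_s: 23.58
tcp_pos: [0.5404, 0.0156, 0.082]
ee_rot: [3.139, -0.124, -0.0]
force: [4.6, 0.2, -0.4]
grip_width: 0.0214
```

```bash
python3 tr2.py 0.2 1.3 5
```

```text
t 23.73 q 165.9 local [-14.6  48.7] a 6.3 Fn 4.35 Ft -1.14 Fz -0.88 tcp [0.5404 0.0156 0.082 ] off -1.81
[[-0.0004, -0.0012, 0, 0], [-0.0007, -0.0025, 0, 0], [-0.0011, -0.0037, 0, 0], [-0.0014, -0.005, 0, 0], [-0.0017, -0.0063, 0, 0], [-0.0017, -0.0063, 0, 0]] end local [-15.1  55.2]
```

Call:
play_rows(
  steps=[
    [-0.0003, -0.0012, 0, 0],
    [-0.0006, -0.0025, 0, 0],
    [-0.001, -0.0037, 0, 0],
    [-0.0013, -0.005, 0, 0],
    [-0.0016, -0.0063, 0, 0],
    [-0.0016, -0.0063, 0, 0],
  ],
)

```text
time_s: 24.23
tcp_pos: [0.5389, 0.0226, 0.0819]
ee_rot: [-3.139, 0.124, 0.002]
force: [3.8, -0.5, -0.7]
grip_width: 0.0213
```

```bash
python3 tr2.py 0.2 1.3 5
```

```text
t 24.38 q 172.9 local [-15.1  55.7] a 1.5 Fn 3.07 Ft -0.98 Fz -1.13 tcp [0.5389 0.0226 0.0819] off -1.74
[[-0.0003, -0.0013, 0, 0], [-0.0005, -0.0025, 0, 0], [-0.0008, -0.0038, 0, 0], [-0.001, -0.0051, 0, 0], [-0.0012, -0.0064, 0, 0], [-0.0012, -0.0064, 0, 0]] end local [-15.   62.2]
```

Call:
play_rows(
  steps=[
    [-0.0003, -0.0013, 0, 0],
    [-0.0006, -0.0025, 0, 0],
    [-0.0009, -0.0038, 0, 0],
    [-0.0012, -0.0051, 0, 0],
    [-0.0014, -0.0064, 0, 0],
    [-0.0014, -0.0064, 0, 0],
  ],
)

```text
time_s: 24.88
tcp_pos: [0.5381, 0.0291, 0.0819]
ee_rot: [-3.139, 0.124, 0.001]
force: [1.6, -0.4, -1.8]
grip_width: 0.021
```

```bash
python3 tr2.py 0 1.3 5
```

```text
t 25.03 q 179.3 local [-15.   62.1] a -2.9 Fn 1.55 Ft -0.23 Fz -0.95 tcp [0.5381 0.0291 0.0819] off -1.69
[[-0.0002, -0.0013, 0, 0], [-0.0004, -0.0026, 0, 0], [-0.0006, -0.0039, 0, 0], [-0.0008, -0.0051, 0, 0], [-0.0009, -0.0064, 0, 0], [-0.0009, -0.0064, 0, 0]] end local [-14.4  68.6]
```

Call:
play_rows(
  steps=[
    [-0.0004, -0.0013, 0, 0],
    [-0.0007, -0.0026, 0, 0],
    [-0.001, -0.0039, 0, 0],
    [-0.0012, -0.0051, 0, 0],
    [-0.0013, -0.0064, 0, 0],
    [-0.0013, -0.0064, 0, 0],
  ],
)

```text
time_s: 25.53
tcp_pos: [0.5376, 0.0355, 0.082]
ee_rot: [-3.139, 0.124, 0.0]
force: [2.6, -0.7, -1.3]
grip_width: 0.0207
```

```bash
python3 tr2.py 0 1.3 5
```

```text
t 25.68 q 185.6 local [-14.4  68.4] a -7.2 Fn 2.24 Ft -0.51 Fz -1.06 tcp [0.5376 0.0355 0.082 ] off -1.77
[[-0.0001, -0.0013, 0, 0], [-0.0002, -0.0026, 0, 0], [-0.0003, -0.0039, 0, 0], [-0.0004, -0.0052, 0, 0], [-0.0004, -0.0065, 0, 0], [-0.0004, -0.0065, 0, 0]] end local [-13.4  74.8]
```

Call:
play_rows(
  steps=[
    [-0.0002, -0.0013, 0, 0],
    [-0.0004, -0.0026, 0, 0],
    [-0.0005, -0.0039, 0, 0],
    [-0.0006, -0.0052, 0, 0],
    [-0.0006, -0.0065, 0, 0],
    [-0.0006, -0.0065, 0, 0],
  ],
)

```text
time_s: 26.18
tcp_pos: [0.5377, 0.042, 0.082]
ee_rot: [-3.139, 0.124, -0.0]
force: [2.3, -0.9, -0.7]
grip_width: 0.021
```

```bash
python3 tr2.py 0 1 4
```

```text
t 26.33 q 192.0 local [-13.4  74.7] a -11.5 Fn 2.08 Ft -0.25 Fz -0.69 tcp [0.5377 0.042  0.082 ] off -1.83
[[-0.0, -0.001, 0, 0], [-0.0, -0.002, 0, 0], [-0.0, -0.003, 0, 0], [-0.0, -0.004, 0, 0], [-0.0, -0.004, 0, 0]] end local [-12.5  78.6]
```

Call:
play_rows(
  steps=[
    [-0.0001, -0.001, 0, 0],
    [-0.0002, -0.002, 0, 0],
    [-0.0002, -0.003, 0, 0],
    [-0.0002, -0.004, 0, 0],
    [-0.0002, -0.004, 0, 0],
    [-0.0002, -0.004, 0, 0],
  ],
)

```text
time_s: 26.83
tcp_pos: [0.5379, 0.0458, 0.0821]
ee_rot: [-3.139, 0.124, -0.001]
force: [1.6, -1.7, -1.1]
grip_width: 0.0209
```

```bash
python3 tr2.py 0 1 4
```

```text
t 26.98 q 195.7 local [-12.6  78.3] a -14.1 Fn 2.04 Ft -1.07 Fz -1.05 tcp [0.5379 0.0458 0.0821] off -1.92
[[0.0, -0.001, 0, 0], [0.0001, -0.002, 0, 0], [0.0001, -0.003, 0, 0], [0.0002, -0.004, 0, 0], [0.0002, -0.004, 0, 0]] end local [-11.5  82.2]
```

Call:
play_rows(
  steps=[
    [0.003, -0.001, 0, 0],
    [0.009, -0.002, 0, 0],
    [0.016, -0.003, 0, 0],
    [0.022, -0.004, -0.001, 0],
    [0.025, -0.005, -0.006, 0],
    [0.025, -0.005, -0.018, 0],
    [0.025, -0.005, -0.035, 0],
    [0.025, -0.005, -0.055, 0],
    [0.025, -0.005, -0.072, 0],
    [0.025, -0.005, -0.083, 0],
    [0.025, -0.005, -0.088, 0],
    [0.025, -0.005, -0.088, 0],
  ],
)

```text
time_s: 27.98
tcp_pos: [0.5637, 0.0488, 0.1716]
ee_rot: [-3.139, 0.124, -0.004]
force: [0.4, 0.5, -1.1]
grip_width: 0.0214
```

```bash
python3 - <<'E'
from mv import *
show(); print(d([.4625,-.2835,.1635]))
E
```

```text
t 27.983 tcp [0.5637 0.0488 0.1716] F [ 0.42  0.49 -1.07] w 0.0214
xyaw -4.54 yyaw -94.54 z [ 2.6e-03  2.0e-04 -1.0e+00]
[-0.0746  0.3392  0.0078]
```

Call:
play_rows(
  steps=[
    [-0.002, 0.008, 0, 0],
    [-0.006, 0.025, 0, 0],
    [-0.011, 0.05, 0, 0],
    [-0.018, 0.082, 0, 0],
    [-0.026, 0.118, 0, 0],
    [-0.034, 0.154, 0, 0],
    [-0.042, 0.19, 0, 0],
    [-0.05, 0.226, 0, 0],
    [-0.057, 0.26, 0, 0],
    [-0.063, 0.288, 0, 0],
    [-0.068, 0.311, 0, 0],
    [-0.072, 0.326, 0, 0],
  ],
)

```text
time_s: 28.98
tcp_pos: [0.4627, -0.274, 0.1687]
ee_rot: [3.139, -0.131, -0.005]
force: [-0.3, -0.7, -1.2]
grip_width: 0.0214
```

Call:
play_rows(
  steps=[
    [-0.0015, 0.008, 0, 0],
    [-0.0025, 0.0125, 0, 0],
    [-0.0026, 0.0132, 0, 0],
    [-0.0026, 0.0132, 0, 0],
    [-0.0026, 0.0132, 0, 0],
    [-0.0026, 0.0132, 0, 0],
  ],
)

```text
time_s: 29.48
tcp_pos: [0.4624, -0.2823, 0.17]
ee_rot: [-3.139, 0.121, -0.0]
force: [0.2, -1.0, -0.9]
grip_width: 0.0211
```

```bash
python3 - <<'E'
from mv import *
show(); p=snap('side','side5');snap('top','top5')
cv2.imwrite('pics/side5c.png',cv2.resize(p['img'][110:220,270:390,::-1],None,fx=5,fy=5,interpolation=cv2.INTER_CUBIC))
s=bot.state(); print(s['tcp_pos'],s['force'],d([.4625,-.2835,.0727]))
E
```

```text
t 29.483 tcp [ 0.4624 -0.2823  0.17  ] F [ 0.22 -0.98 -0.88] w 0.0211
xyaw -4.41 yyaw -94.41 z [ 1.e-04  5.e-04 -1.e+00]
[ 0.462268   -0.28269478  0.17002874] [ 0.21625602  0.34773357 -0.99217964] [0.0002 0.0012 0.0973]
```

View pics/side5c.png

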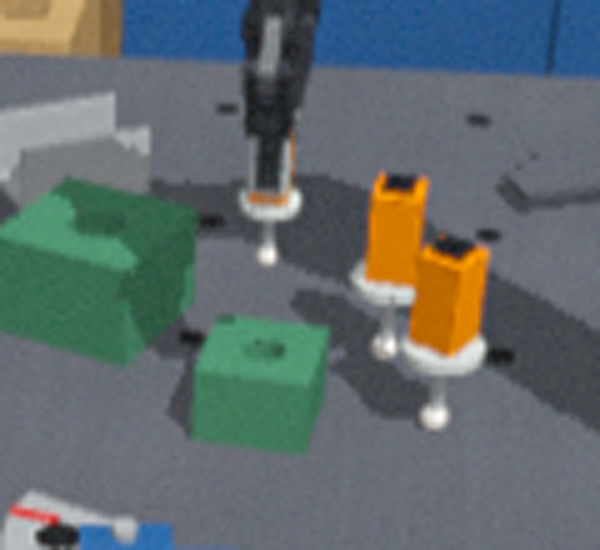

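Call:
play_rows(
  steps=[
    [0.0002, 0.0008, 0.008, 0],
    [0.0002, 0.0008, 0.022, 0],
    [0.0002, 0.0008, 0.038, 0],
    [0.0002, 0.0008, 0.054, 0],
    [0.0002, 0.0008, 0.068, 0],
    [0.0002, 0.0008, 0.078, 0],
    [0.0002, 0.0008, 0.086, 0],
    [0.0002, 0.0008, 0.092, 0],
    [0.0002, 0.0008, 0.095, 0],
    [0.0002, 0.0008, 0.0955, 0],
    [0.0002, 0.0008, 0.0955, 0],
    [0.0002, 0.0008, 0.0955, 0],
  ],
)

```text
time_s: 30.58
tcp_pos: [0.4625, -0.2847, 0.0751]
ee_rot: [3.139, -0.124, 0.002]
force: [-0.2, 0.8, -0.9]
grip_width: 0.021
```

Call:
play_rows(
  steps=[
    [0, 0, 0.0006, 0],
    [0, 0, 0.0012, 0],
    [0, 0, 0.0018, 0],
    [0, 0, 0.0018, 0],
    [0, 0, 0.0018, 0],
  ],
)

```text
time_s: 31.0
tcp_pos: [0.462, -0.2844, 0.0728]
ee_rot: [3.139, -0.124, 0.0]
force: [-0.5, 0.6, -0.7]
grip_width: 0.0211
```

Call:
play_rows(
  steps=[
    [0, 0, 0.0004, 0],
    [0, 0, 0.0008, 0],
    [0, 0, 0.0008, 0],
    [0, 0, 0.0008, 0],
  ],
)

```text
time_s: 31.33
tcp_pos: [0.462, -0.2845, 0.0727]
ee_rot: [3.139, -0.125, 0.0]
force: [-1.7, -0.1, 6.0]
grip_width: 0.021
```

Call:
play_rows(
  steps=[
    [0, 0, 0, 0],
    [0, 0, 0, 0],
    [0, 0, 0, 0],
    [0, 0, 0, 0],
    [0, 0, 0, 0],
    [0, 0, 0, 0],
    [0, 0, 0, 0],
    [0, 0, 0, 0],
    [0, 0, 0, 0],
    [0, 0, 0, 0],
  ],
  claw=0.0854,
  newtons=20,
)

```text
time_s: 32.17
tcp_pos: [0.462, -0.2844, 0.0719]
ee_rot: [3.139, -0.124, 0.0]
force: [-0.8, -0.0, -0.3]
grip_width: 0.0854
```

Call:
play_rows(
  steps=[
    [0, 0, -0.004, 0],
    [0, 0, -0.014, 0],
    [0, 0, -0.03, 0],
    [0, 0, -0.05, 0],
    [0, 0, -0.075, 0],
    [0, 0, -0.1, 0],
    [0, 0, -0.125, 0],
    [0, 0, -0.145, 0],
    [0, 0, -0.16, 0],
    [0, 0, -0.168, 0],
    [0, 0, -0.17, 0],
    [0, 0, -0.17, 0],
  ],
)

```text
time_s: 33.17
tcp_pos: [0.462, -0.2844, 0.2424]
ee_rot: [3.139, -0.124, 0.001]
force: [-0.4, -0.2, -0.5]
grip_width: 0.0852
```

```bash
python3 - <<'E'
from mv import *
show(); p=snap('side','side6')
cv2.imwrite('pics/side6c.png',cv2.resize(p['img'][110:220,270:390,::-1],None,fx=5,fy=5,interpolation=cv2.INTER_CUBIC))
W=cloud(p);z=W[:,:,2]+.00077
near=(np.hypot(W[:,:,0]-.463,W[:,:,1]+.28)<.06)
m=near&(z>.095)&(z<.12); print('cap',m.sum(),z[m].mean(),W[m].mean(0))
q=pickle.load(open('/tmp/side0.pkl','rb'))
for t in('tube','disc','tape'):
    for r in bot.regions_of(t,p)[:1]: print(t,r['at'],np.nanmedian(W[r['pixels']],0).round(3))
E
```

```text
t 33.167 tcp [ 0.462  -0.2844  0.2424] F [-0.44 -0.23 -0.51] w 0.0852
xyaw -4.54 yyaw -94.54 z [ 8.e-04 -5.e-04 -1.e+00]
cap 40 0.0996753591823066 [ 0.46172934 -0.27859821  0.09890536]
tube [313.3, 343.3] [0.455 0.301 0.038]
disc [178.1, 328.1] [0.727 0.282 0.012]
tape [242.5, 180.4] [ 0.714 -0.277  0.035]
```

View pics/side6c.png

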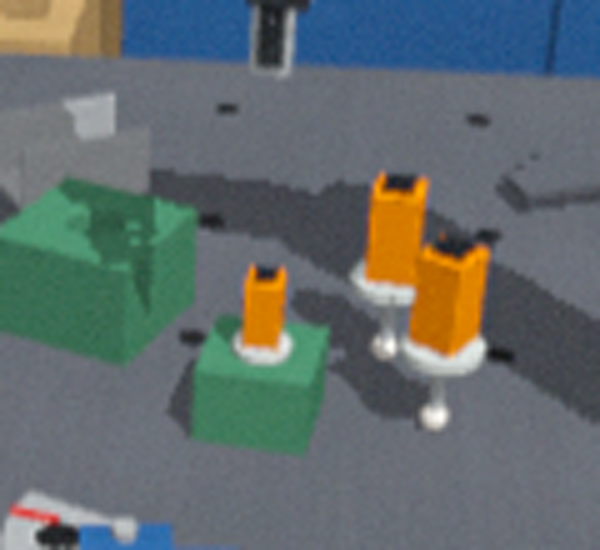

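The stylus stands upright in the small stand, with its flange flat at crop pixel (263,347). The gripper is well above it, and the cap is within 0.5 mm of where it started. The bystanders have not moved.

```bash
python3 -c "
from plant import bot
print(bot.hand_in())"
```

```text
the job is handed in; nothing more can be done
None
```

I traced the edge from the red mark to the yellow mark and handed the job in at about 33 s. I put the stylus back in the small green stand and let go. One short stretch of the trace was probably not pressed.

- **Trace:** The ball stayed at about 27–28 mm height. The pressing force I read was mostly 1.5–5 N, and the highest was about 5.3 N. I read the force only at the end of each move of about 6–9 mm, so anything in between was not checked.
- **Loss of contact:** Just past the middle of the hollow, near cradle y = +24 mm, the force fell to about 0.1 N. I pressed back in at that spot to 2.4 N before going on. The ball was within a fraction of a millimetre of the edge, so the trace there is probably weak. Every one of the ten checkpoints showed more than 0.5 N in its range, going by my camera estimate of the cradle.
- **Where the real edge runs:** It lay about 1 to 2 mm inside the camera fit of the rib (x 0.564 m, y −0.030 m, yaw about 0.147 rad). Measured from the blue base, the rib is turned about 0.03 rad.
- **Final checks:** The last picture shows the stylus upright with its flange flat on the stand. Its cap is within 0.5 mm of where it started. Tube, disc and tape measured within about 4 mm of their starting places, which I put down to measurement noise. The gripper is open, about 17 cm above where it let go.

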